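# Wipe the loader deck clear and feed the specimen blocks

## Robot

A 6-joint arm with a two-finger parallel gripper is mounted at the origin on a cart in front of the work surface, level with it; the furniture and walls round the work are solid. World frame = base frame: x ahead of the robot, y to its left, z up, the work surface at z = 0. Lengths are in m, angles in rad, forces in N, time in s.
With the tool pointing down it reaches from about 0.375 to 0.9 m from the base axis. Payload 3.1 kg.
Tool frame: the origin (TCP) lies midway between the tips of the shut fingers; the grasp point (between the pads) lies 19 mm behind it; z points along the fingers, y is the line along which they close (so a half turn about z gives the same grasp; the last joint's range is limited). The gripper opens to 85 mm and grips with 20 to 120 N. Pads are 22 mm wide; open, the fingers measure 114 mm over their backs; the gripper's body (76 mm by 85 mm) begins 54 mm behind the grasp point. The pads swing forward as they close: fully open they stand 13 mm farther back than shut.
Start: joints at [1.016, 0.527, 1.433, -0, 1.181, -0.178], TCP at [0.23, 0.581, 0.231] pointing down, gripper open.
Joint ranges: [-3.08, 3.08], [-0.75, 2.2], [0.22, 2.44], [-1.43, 4.57], [0, 2.65], [-2.85, 2.85]. Speed limits (rad/s): [2.79, 2.79, 3.14, 3.14, 3.14, 3.14].

## Interface

Orientations are given as a rotation vector (axis times angle).
In Python, from cell import bot gives the robot as it stands.
- The arm moves only by the tool apply_moves, never from a script. Its argument "plan" is a list of rows, each an object of numbers: "x", "y", "z": the shift along the tool's x, y, z in units of 0.25 m (1.0 is 0.25 m); "roll": the turn about the tool's z in units of pi/2 rad (1.0 is pi/2 rad); "fingers": the opening, from 0 (shut) to 1 (fully open). In form: [{"x": .., "y": .., "z": .., "roll": .., "fingers": ..}, ...]. A call has 1 to 10 rows; each row is the pose to reach, as a shift and turn from the pose commanded when the call began, along the tool's axes at that moment; what a row does not reach only later rows make up. A row lasts 1/8 s, in which the tool goes at most 62.5 mm and 10.7 degrees, less where a joint would pass 70% of its speed; a pose out of reach is approached as far as the arm can. A call with a number of a shift or a turn outside -1 to 1 is refused whole. A call with a gripper value outside its range is refused whole. The fingers move at their own pace and stop on an object; "grip_force" is the grip in N (left out, the last holds). Time passes only in rows, so rows that repeat a pose let the fingers close. It gives the time, the measured TCP pose, the force, the opening and the grip force at its end, in the units of the state.
- bot.get_state(): the state, without advancing time (a new reading comes with each control period).
- bot.get_image(name): name is "scene" or "top" or "wrist"; returns a dict with "frame" (480x640x3 uint8, blue, green, red), "depth" (480x640 float32, m along the optical axis (not along the pixel's ray), 0 where there is no reading), "camera_matrix" (3x3 intrinsics, pixels), "cam_to_world" (4x4, takes a point from camera to world coordinates); the wrist camera has in their place "T_tool_cam" (4x4, takes a point from camera to tool coordinates, whose origin is the TCP and whose axes are the flange's). Camera axes: x right, y up, looking along -z (the intrinsics and any distortion apply to the point x, -y, -z); pixel columns grow to the right and rows downward; lengths in m; the calibration is good to about 2 mm. A picture is of the moment at which its call begins: read the wrist's pose just before it.
- bot.hand_in(): hands the job in; it is judged then, once.
The state is a dict: "time_s": time; "joint_positions": joint angles; "joint_vel": joint speeds; "effort": joint torques, N m; "position": TCP position; "orientation": TCP orientation; "force": force on the tool from outside, world axes, zero at the start; "moment": the same for the moment, N m; "finger_gap": finger opening in m; "finger_force": force on a finger pad.
Only numpy, scipy, OpenCV 4.12 (cv2) and the standard library are available. Lean on these libraries where they do the work, as an engineer would, in place of code of your own. Each camera call takes 0.05 s, during which the arm holds its last target. There are 200 camera calls.

## Task

First wipe all the sharp resin chips off the loader's deck into the black tray behind it with the scraper block; never touch the chips with the fingers. Then feed every specimen block lengthwise into the loader's covered channel and push the row in with the push stick, until the first block lies against the end stop and all of them are wholly under the cover. Finish with both tools standing upright on the rubber mat, and do not disturb the vial, the bottle and the canister.

Things in the scene. Friction and masses are not known exactly. Their poses are not given: they have to be found in the camera images.
- loader: Fixed loader; origin on the worktop (z = 0) below the middle of its channel's mouth, z up. Its flat aluminium deck, top 34 mm up, spans its y = 0 to +170 mm, x = -80 to +70 mm; the +x edge is open and overhangs the tray's wall by 6 mm: wipe along +x. Curbs 10 mm high on the edge y = 166 to 170 mm leave a gap for the stick at x = -35 to +35 mm. Feed along its own -y
- channel_mouth (a point): Middle of the mouth of the channel, on its floor (level with the deck; axes as the loader). The channel has a clear cover (70 mm wide outside, top 57.5 mm above the worktop); inside it is 23 mm wide (x), 19.5 mm high, 150 mm long along -y. Funnel cheeks 16 mm high on the deck widen from 23 mm at the mouth to 60 mm; they end 28 mm before it and lie within x = -35 to +35 mm
- channel_stop (a point): Foot of the end stop, the inner end of the channel, 150 mm from the mouth along the loader's -y
- catch_tray: Fixed shallow black open tray, 254 x 88 mm, 27 mm high, walls and floor 2 mm; origin at the centre of its underside, long axis its own x. It stands on the worktop along and below the deck's open +x edge (centre at x = 108, y = 90 mm in the loader's frame, turned 90 degrees)
- tool_mat: Fixed black rubber mat, 220 mm (its x) by 190 mm (its y), 3 mm thick, on the worktop; origin at the centre of its underside. Both tools stand on it at the start
- scraper_grip (a point): Loose scraper block, 0.16 kg: grey base 40 mm (x) by 60 mm (y) by 18 mm high, standing on its flat underside, with an upright wooden handle 22 mm (x) by 44 mm (y), from 22 to 68 mm above its underside. This point is the centre of the handle, 45 mm above the underside. z up; the 60 mm long wiping faces look along its x and -x
- stick_grip (a point): Loose wooden push stick, 0.10 kg: upright grip 20 mm (x) by 28 mm (y), up to 62 mm above its underside, on a foot 50 mm (x) by 30 mm (y) by 8 mm high, with a bar 12 mm wide and 12 mm high that runs along the underside from the grip along its own -y; the bar's blunt tip is 130 mm from the grip's axis. This point is on the grip's axis 42 mm above the underside; z up
- block0_center (a point): Cured resin specimen block, amber, 20 mm (x) by 26 mm (y) by 16 mm high, 30 g, with a thin dark specimen on top; this point is its centre, 8 mm above its underside. Three to five such blocks lie on the worktop
- block1_center (a point): Cured resin specimen block, amber, 20 mm (x) by 26 mm (y) by 16 mm high, 30 g, with a thin dark specimen on top; this point is its centre, 8 mm above its underside. Three to five such blocks lie on the worktop
- block2_center (a point): Cured resin specimen block, amber, 20 mm (x) by 26 mm (y) by 16 mm high, 30 g, with a thin dark specimen on top; this point is its centre, 8 mm above its underside. Three to five such blocks lie on the worktop
- block3_center (a point): Cured resin specimen block, amber, 20 mm (x) by 26 mm (y) by 16 mm high, 30 g, with a thin dark specimen on top; this point is its centre, 8 mm above its underside. Three to five such blocks lie on the worktop
- block4_center (a point): Cured resin specimen block, amber, 20 mm (x) by 26 mm (y) by 16 mm high, 30 g, with a thin dark specimen on top; this point is its centre, 8 mm above its underside. Three to five such blocks lie on the worktop
- chip0_center (a point): Sharp amber resin chip (offcut), 12 to 15 mm across and 7 to 8 mm high, 10 g; this point is near its centre, 3.5 mm above its underside. Five to eight such chips lie on the loader's deck
- chip1_center (a point): Sharp amber resin chip (offcut), 12 to 15 mm across and 7 to 8 mm high, 10 g; this point is near its centre, 3.5 mm above its underside. Five to eight such chips lie on the loader's deck
- chip2_center (a point): Sharp amber resin chip (offcut), 12 to 15 mm across and 7 to 8 mm high, 10 g; this point is near its centre, 3.5 mm above its underside. Five to eight such chips lie on the loader's deck
- chip3_center (a point): Sharp amber resin chip (offcut), 12 to 15 mm across and 7 to 8 mm high, 10 g; this point is near its centre, 3.5 mm above its underside. Five to eight such chips lie on the loader's deck
- chip4_center (a point): Sharp amber resin chip (offcut), 12 to 15 mm across and 7 to 8 mm high, 10 g; this point is near its centre, 3.5 mm above its underside. Five to eight such chips lie on the loader's deck
- chip5_center (a point): Sharp amber resin chip (offcut), 12 to 15 mm across and 7 to 8 mm high, 10 g; this point is near its centre, 3.5 mm above its underside. Five to eight such chips lie on the loader's deck
- chip6_center (a point): Sharp amber resin chip (offcut), 12 to 15 mm across and 7 to 8 mm high, 10 g; this point is near its centre, 3.5 mm above its underside. Five to eight such chips lie on the loader's deck
- chip7_center (a point): Sharp amber resin chip (offcut), 12 to 15 mm across and 7 to 8 mm high, 10 g; this point is near its centre, 3.5 mm above its underside. Five to eight such chips lie on the loader's deck
- vial: Sample vial with blue cap, 22 mm diameter, 52 mm high, a bystander; origin at the centre of its underside
- bottle: Dropper bottle, 30 mm diameter, 74 mm high, a bystander; origin at the centre of its underside
- can: Black objective canister, 40 mm diameter, 51 mm high, a bystander; origin at the centre of its underside

How it is judged:
On the way, in this order (a step that is already met when the one before it is completed fails the run):
1. all chips lie in the catch tray, before any block is at the end stop (x of chip0_center in the frame of loader between 0.066 and 0.15 m and y of chip0_center in the frame of loader between -0.035 and 0.215 m and z of each of chip0_center, chip1_center, chip2_center, chip3_center, chip4_center, chip5_center, chip6_center, chip7_center in the frame of loader below 0.026 m and x of chip1_center in the frame of loader between 0.066 and 0.15 m and y of chip1_center in the frame of loader between -0.035 and 0.215 m and x of chip2_center in the frame of loader between 0.066 and 0.15 m and y of chip2_center in the frame of loader between -0.035 and 0.215 m and x of chip3_center in the frame of loader between 0.066 and 0.15 m and y of chip3_center in the frame of loader between -0.035 and 0.215 m and x of chip4_center in the frame of loader between 0.066 and 0.15 m and y of chip4_center in the frame of loader between -0.035 and 0.215 m and x of chip5_center in the frame of loader between 0.066 and 0.15 m and y of chip5_center in the frame of loader between -0.035 and 0.215 m and x of chip6_center in the frame of loader between 0.066 and 0.15 m and y of chip6_center in the frame of loader between -0.035 and 0.215 m and x of chip7_center in the frame of loader between 0.066 and 0.15 m and y of chip7_center in the frame of loader between -0.035 and 0.215 m), for 0.2 s.
2. a block has been pushed through the channel to the end stop (((x of block0_center in the frame of loader between -0.008 and 0.008 m and y of block0_center in the frame of loader between -0.15 and -0.011 m and z of block0_center in the frame of loader between 0.036 and 0.05 m and y of block0_center in the frame of loader below -0.13 m) or (x of block1_center in the frame of loader between -0.008 and 0.008 m and y of block1_center in the frame of loader between -0.15 and -0.011 m and z of block1_center in the frame of loader between 0.036 and 0.05 m and y of block1_center in the frame of loader below -0.13 m) or (x of block2_center in the frame of loader between -0.008 and 0.008 m and y of block2_center in the frame of loader between -0.15 and -0.011 m and z of block2_center in the frame of loader between 0.036 and 0.05 m and y of block2_center in the frame of loader below -0.13 m) or (x of block3_center in the frame of loader between -0.008 and 0.008 m and y of block3_center in the frame of loader between -0.15 and -0.011 m and z of block3_center in the frame of loader between 0.036 and 0.05 m and y of block3_center in the frame of loader below -0.13 m) or (x of block4_center in the frame of loader between -0.008 and 0.008 m and y of block4_center in the frame of loader between -0.15 and -0.011 m and z of block4_center in the frame of loader between 0.036 and 0.05 m and y of block4_center in the frame of loader below -0.13 m))), for 0.2 s.
At the end, for the whole second after the job is handed in: All chips lie inside the tray below its rim; every block lies wholly under the channel cover (to 2 mm), the first within 7 mm of the end stop; both tools stand upright (within 0.15 rad) with their grips over the mat; all at rest (all of step 1 and ((x of block0_center in the frame of loader between -0.008 and 0.008 m and y of block0_center in the frame of loader between -0.15 and -0.011 m and z of block0_center in the frame of loader between 0.036 and 0.05 m and y of block0_center in the frame of loader below -0.13 m) or (x of block1_center in the frame of loader between -0.008 and 0.008 m and y of block1_center in the frame of loader between -0.15 and -0.011 m and z of block1_center in the frame of loader between 0.036 and 0.05 m and y of block1_center in the frame of loader below -0.13 m) or (x of block2_center in the frame of loader between -0.008 and 0.008 m and y of block2_center in the frame of loader between -0.15 and -0.011 m and z of block2_center in the frame of loader between 0.036 and 0.05 m and y of block2_center in the frame of loader below -0.13 m) or (x of block3_center in the frame of loader between -0.008 and 0.008 m and y of block3_center in the frame of loader between -0.15 and -0.011 m and z of block3_center in the frame of loader between 0.036 and 0.05 m and y of block3_center in the frame of loader below -0.13 m) or (x of block4_center in the frame of loader between -0.008 and 0.008 m and y of block4_center in the frame of loader between -0.15 and -0.011 m and z of block4_center in the frame of loader between 0.036 and 0.05 m and y of block4_center in the frame of loader below -0.13 m)) and x of block0_center in the frame of loader between -0.008 and 0.008 m and y of block0_center in the frame of loader between -0.15 and -0.011 m and z of block0_center in the frame of loader between 0.036 and 0.05 m and linear speed of each of block0, block1, block2, block3, block4, scraper, push_stick below 0.02 m/s and x of block1_center in the frame of loader between -0.008 and 0.008 m and y of block1_center in the frame of loader between -0.15 and -0.011 m and z of block1_center in the frame of loader between 0.036 and 0.05 m and x of block2_center in the frame of loader between -0.008 and 0.008 m and y of block2_center in the frame of loader between -0.15 and -0.011 m and z of block2_center in the frame of loader between 0.036 and 0.05 m and x of block3_center in the frame of loader between -0.008 and 0.008 m and y of block3_center in the frame of loader between -0.15 and -0.011 m and z of block3_center in the frame of loader between 0.036 and 0.05 m and x of block4_center in the frame of loader between -0.008 and 0.008 m and y of block4_center in the frame of loader between -0.15 and -0.011 m and z of block4_center in the frame of loader between 0.036 and 0.05 m and x of scraper_grip in the frame of tool_mat between -0.11 and 0.11 m and y of scraper_grip in the frame of tool_mat between -0.095 and 0.095 m and z of each of scraper_grip, stick_grip in the frame of tool_mat below 0.06 m and angle between each of scraper_grip, stick_grip's own z axis and vertical below 0.15 rad and x of stick_grip in the frame of tool_mat between -0.11 and 0.11 m and y of stick_grip in the frame of tool_mat between -0.095 and 0.095 m); the robot touches nothing.
It fails at once if the fingers touch a chip (contact force between the fingers and chip0 above 0.5 N or contact force between the fingers and chip1 above 0.5 N or contact force between the fingers and chip2 above 0.5 N or contact force between the fingers and chip3 above 0.5 N or contact force between the fingers and chip4 above 0.5 N or contact force between the fingers and chip5 above 0.5 N or contact force between the fingers and chip6 above 0.5 N or contact force between the fingers and chip7 above 0.5 N).
It fails at once if the vial, the bottle or the canister is moved by more than 30 mm (distance of any of vial, bottle, can from where it was at the start of the episode above 0.03 m).
Of block0, block1, block2, block3, block4 only 3 to 5 are there at a start; the rules pass over those that are not, and their reading is None.
Of chip0, chip1, chip2, chip3, chip4, chip5, chip6, chip7 only 5 to 8 are there at a start; the rules pass over those that are not, and their reading is None.
At some moment in a run one of block0, block1, block2, block3, block4, scraper, push_stick may be knocked a few centimetres aside while the robot is not near it.
Once in a run the grip may slacken for a moment while it holds something.
It also fails if it takes over 210 s, if anything falls off the work surface, if the arm or the gripper's body presses on something with over 40 N, if the wrist force passes 120 N, or if a joint passes its speed limit or range.

## Working session

There is one attempt and no reset: what is moved stays moved. The work goes in short steps, Python scripts to look and compute and a tool call to move; the robot and the scene stay as the last step left them, time stands still between calls to the robot, and variables do not carry over. Pictures are saved under pics/ and viewed, at most 14 in all, crops included, and the job is handed in when it is done.

Besides the shell and the picture viewer there is one more tool, called after "Emit:" in YAML: its name, and indented under it one key for each argument. apply_moves: Moves the arm, as the interface text tells. Its arguments: {"type":"object","properties":{"plan":{"type":"array","items":{"type":"object","properties":{"x":{"type":"number"},"y":{"type":"number"},"z":{"type":"number"},"roll":{"type":"number"},"fingers":{"type":"number"}}}},"grip_force":{"type":"number"}},"required":["plan"]}

```bash
mkdir -p pics; ls
python3 - <<'E'
from cell import bot
import cv2, numpy as np
s=bot.get_state(); print({k:np.round(v,3).tolist() for k,v in s.items()})
for n in ("scene","top"):
    im=bot.get_image(n); cv2.imwrite(f"pics/{n}0.png",im["frame"]); np.savez(f"{n}0.npz",**im)
    print(n,im["camera_matrix"].tolist(),np.round(im["cam_to_world"],4).tolist(),[k for k in im])
E
```

```text
pics
{'time_s': 0.0, 'joint_positions': [1.015, 0.528, 1.434, -0.0, 1.181, -0.179], 'joint_vel': [0.0, 0.0, -0.001, 0.001, 0.003, 0.0], 'effort': [-0.001, -44.235, -17.803, -0.0, 0.008, 0.0], 'position': [0.23, 0.581, 0.23], 'orientation': [-0.588, -3.085, 0.003], 'force': [-0.462, 0.11, 0.299], 'moment': [-0.015, -0.045, 0.026], 'finger_force': 0.0, 'finger_gap': 0.085}
scene [[462.00743829192515, 0.0, 322.59532322944483], [0.0, 462.00743829192515, 237.20051026385062], [0.0, 0.0, 1.0]] [[0.7784, 0.3177, -0.5414, 0.0334], [-0.6277, 0.4078, -0.6631, -0.7382], [0.0101, 0.856, 0.5169, 0.5842], [0.0, 0.0, 0.0, 1.0]] ['frame', 'depth', 'camera_matrix', 'cam_to_world']
top [[591.9490988342918, 0.0, 309.7723596256746], [0.0, 591.9490988342918, 230.10491958045628], [0.0, 0.0, 1.0]] [[-0.0167, 0.9736, -0.2275, 0.2458], [-0.9999, -0.0163, 0.0039, -0.0619], [0.0001, 0.2275, 0.9738, 1.5334], [0.0, 0.0, 0.0, 1.0]] ['frame', 'depth', 'camera_matrix', 'cam_to_world']
```

View pics/top0.png

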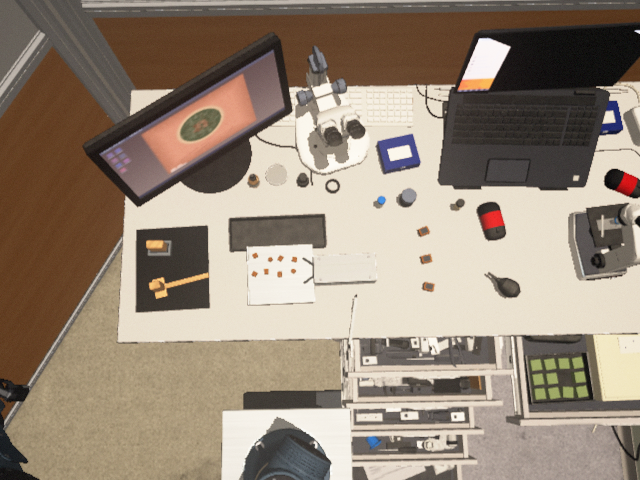

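View pics/scene0.png

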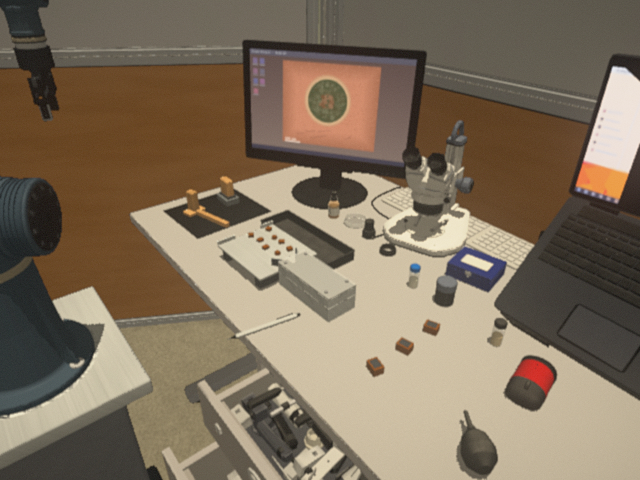

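```bash
cat > h.py <<'E'
import numpy as np, cv2
from scipy.spatial.transform import Rotation as R
from cell import bot
def ray(im,T,u,v,z):
    K=im["camera_matrix"]; d=np.array([(u-K[0,2])/K[0,0],-(v-K[1,2])/K[1,1],-1.])
    d=T[:3,:3]@d; o=T[:3,3]; return o+d*((z-o[2])/d[2])
def proj(im,T,p):
    q=np.linalg.inv(T)@np.append(p,1); K=im["camera_matrix"]
    return K[0,0]*q[0]/-q[2]+K[0,2], -K[1,1]*q[1]/-q[2]+K[1,2]
def wrist():
    s=bot.get_state(); T=np.eye(4); T[:3,:3]=R.from_rotvec(s["orientation"]).as_matrix(); T[:3,3]=s["position"]
    im=bot.get_image("wrist"); return im,T@im["T_tool_cam"]
def blobs(mask,im,T,z,amin=20,amax=1e9):
    n,L,st,c=cv2.connectedComponentsWithStats(mask.astype(np.uint8)); out=[]
    for i in range(1,n):
        if amin<=st[i,4]<=amax:
            pts=np.argwhere(L==i)[:,::-1]
            w=np.array([ray(im,T,u,v,z)[:2] for u,v in pts],np.float32)
            r=cv2.minAreaRect(w*1000)
            out.append((np.round(c[i]).astype(int).tolist(),int(st[i,4]),np.round(w.mean(0),4).tolist(),np.round(r[0],1).tolist(),np.round(r[1],1).tolist(),round(r[2],1)))
    return out
def go(x,y,z,yaw,s=None):
    "yaw: direction of tool y in world, deg (mod 180)"
    s=s or bot.get_state(); M=R.from_rotvec(s["orientation"]).as_matrix()
    d=M.T@(np.array([x,y,z])-s["position"])/0.25
    cur=np.degrees(np.arctan2(M[1,1],M[0,1])); t=(yaw-cur+90)%180-90
    print("move",np.round(d,3),"roll",round(-t/90,3))
E
python3 - <<'E'
from h import *
im=dict(np.load("top0.npz")); T=im["cam_to_world"]; f=im["frame"]; hsv=cv2.cvtColor(f,cv2.COLOR_BGR2HSV)
roi=np.zeros(f.shape[:2],bool); roi[170:312,120:520]=1
am=(hsv[...,0]<22)&(hsv[...,1]>110)&(hsv[...,2]>60)&roi
for b in blobs(am,im,T,0.035,8): print(b)
dk=(hsv[...,1]<25)&(hsv[...,2]>225)&roi
for b in blobs(dk,im,T,0.034,150): print('white',b)
bk=(hsv[...,2]<60)&roi
for b in blobs(bk,im,T,0.003,30): print('blk',b)
E
```

```text
([253, 181], 39, [0.7314000129699707, 0.07919999957084656], [733.0, 78.9], [18.2, 24.8], 23.5)
([121, 211], 159, [0.6565999984741211, 0.424699991941452], [652.3, 422.7], [122.1, 10.5], 3.2)
([492, 219], 361, [0.6164000034332275, -0.5428000092506409], [616.7, -542.3], [46.0, 58.3], 13.5)
([423, 231], 38, [0.5874000191688538, -0.3630000054836273], [588.8, -363.5], [19.0, 26.1], 21.0)
([156, 245], 206, [0.5630000233650208, 0.33070001006126404], [563.0, 330.2], [52.6, 26.4], 89.0)
([255, 255], 17, [0.5321999788284302, 0.0746999979019165], [532.1, 74.9], [10.0, 9.7], 18.2)
([426, 259], 38, [0.515500009059906, -0.36570000648498535], [516.0, -365.8], [18.8, 24.8], 14.8)
([280, 258], 17, [0.5235000252723694, 0.009800000116229057], [523.5, 9.8], [7.4, 11.0], 44.8)
([294, 259], 18, [0.5203999876976013, -0.026900000870227814], [520.4, -27.1], [9.8, 10.7], 71.2)
([270, 259], 9, [0.5213000178337097, 0.03550000116229057], [521.3, 35.5], [5.1, 5.3], 89.9)
([266, 271], 16, [0.49059998989105225, 0.04610000178217888], [490.3, 47.1], [7.7, 10.5], 90.0)
([293, 271], 13, [0.4902999997138977, -0.023700000
[... 443 characters left out ...]
, 273], 4844, [0.4846999943256378, -0.04129999876022339], [484.5, -71.9], [148.1, 331.5], 1.6)
blk ([153, 188], 558, [0.7279000282287598, 0.35199999809265137], [727.2, 334.9], [82.7, 213.3], 6.2)
blk ([495, 179], 77, [0.7360000014305115, -0.5734999775886536], [730.7, -586.2], [95.1, 33.6], 67.0)
blk ([487, 208], 165, [0.6570000052452087, -0.5440000295639038], [657.2, -544.8], [26.1, 57.6], 16.8)
blk ([150, 265], 1181, [0.5167999863624573, 0.3517000079154968], [514.3, 326.7], [199.9, 117.9], 2.8)
blk ([488, 235], 33, [0.58160001039505, -0.5392000079154968], [581.2, -539.7], [30.0, 12.2], 29.2)
blk ([504, 291], 61, [0.4332999885082245, -0.5698999762535095], [433.1, -572.1], [55.6, 17.5], 49.9)
```

Emit:
apply_moves:
  plan:
    - {"roll": -0.24}
    - {"roll": -0.24}
    - {"roll": -0.24}
    - {"roll": -0.24}

```text
validation failed for argument at $.pl...
```

Emit:
apply_moves:
  plan:
    - {"x": 0, "y": 0, "z": 0, "roll": -0.24, "fingers": 1}
    - {"x": 0, "y": 0, "z": 0, "roll": -0.24, "fingers": 1}
    - {"x": 0, "y": 0, "z": 0, "roll": -0.24, "fingers": 1}
  grip_force: 60

```text
time_s: 0.48
position: [0.2297, 0.5808, 0.2308]
orientation: [-0.003, -3.141, 0.001]
force: [-0.6, -0.2, 0.3]
finger_gap: 0.0853
finger_force: 0.0
```

Run:
```python
from h import *
print({k:np.round(v,3).tolist() for k,v in bot.get_state().items() if k in('time_s','position','orientation','joint_positions')})
im=dict(np.load("top0.npz")); f=im["frame"]
c=cv2.resize(f[215:315,225:385],None,fx=5,fy=5,interpolation=cv2.INTER_CUBIC); cv2.imwrite("pics/c1.png",c)
go(0.50,0.10,0.30,90)
```

```text
{'time_s': 0.475, 'joint_positions': [1.016, 0.528, 1.433, -0.0, 1.181, -0.553], 'position': [0.23, 0.581, 0.231], 'orientation': [-0.003, -3.141, 0.001]}
move [-1.084 -1.922 -0.276] roll -0.001
```

View pics/c1.png

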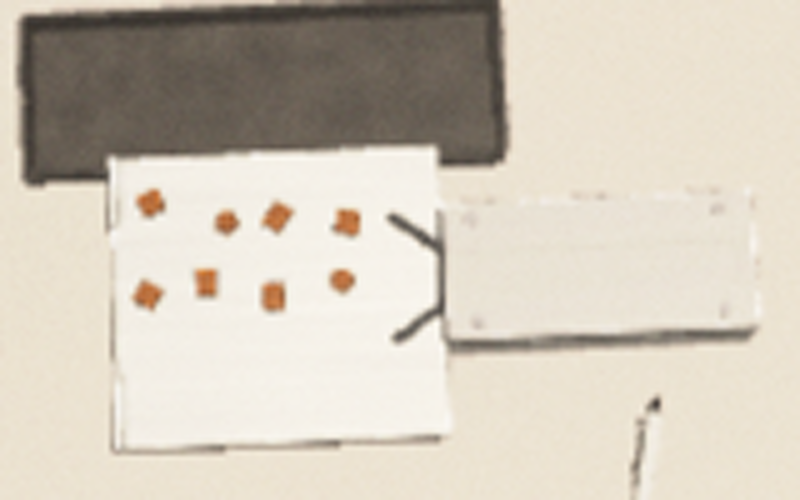

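Emit:
apply_moves:
  plan:
    - {"x": -0.25, "y": -0.25, "z": -0.1, "roll": 0, "fingers": 1}
    - {"x": -0.5, "y": -0.5, "z": -0.2, "roll": 0, "fingers": 1}
    - {"x": -0.75, "y": -0.75, "z": -0.3, "roll": 0, "fingers": 1}
    - {"x": -1, "y": -1, "z": -0.4, "roll": 0, "fingers": 1}
    - {"x": -1, "y": -1, "z": -0.4, "roll": 0, "fingers": 1}
    - {"x": -1, "y": -1, "z": -0.4, "roll": 0, "fingers": 1}
    - {"x": -1, "y": -1, "z": -0.4, "roll": 0, "fingers": 1}
    - {"x": -1, "y": -1, "z": -0.4, "roll": 0, "fingers": 1}

```text
time_s: 1.48
position: [0.4794, 0.3311, 0.3308]
orientation: [-0.004, -3.14, -0.0]
force: [-0.1, 0.4, 0.6]
finger_gap: 0.0852
finger_force: 0.0
```

Run:
```python
from h import *
im=dict(np.load("top0.npz")); T=im["cam_to_world"]
for u,v in [(247,246.4),(312.6,244.6),(314.4,302.4),(247.6,305)]: print('deck',ray(im,T,u,v,.034)[:2])
s=bot.get_state(); print(s["position"],s["orientation"],s["joint_positions"])
im,T=wrist(); np.savez("w1.npz",T=T,**im); cv2.imwrite("pics/w1.png",im["frame"])
print(im["camera_matrix"].tolist(),im["T_tool_cam"].tolist())
```

```text
deck [0.55553395 0.094971  ]
deck [ 0.5574514  -0.07463312]
deck [ 0.40814012 -0.07652488]
deck [0.40440415 0.09233917]
[0.47935848 0.33109002 0.33079944] [-3.59775858e-03 -3.13996905e+00 -2.26668070e-05] [ 4.12405854e-01  3.71917779e-01  1.41237067e+00  6.80087641e-04
  1.35878330e+00 -1.15624249e+00]
[[377.3897525896999, 0.0, 320.2359273548284], [0.0, 377.3897525896999, 237.07129903607844], [0.0, 0.0, 1.0]] [[-0.0015713353803520583, 0.9568626577266215, 0.290536374923119, 0.07413640903676988], [0.9999979825020653, 0.0011399869036782207, 0.0016539110184954778, -6.647547155752553e-05], [0.0012513580303464208, 0.2905383876154822, -0.9568625185599413, -0.14254714205670183], [0.0, 0.0, 0.0, 1.0]]
```

View pics/w1.png

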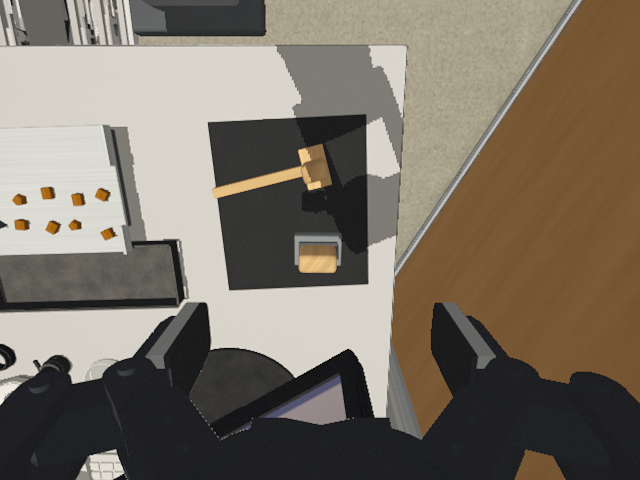

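Run:
```python
from h import *
d=dict(np.load("w1.npz")); T=d["T"]; f=d["frame"]; hsv=cv2.cvtColor(f,cv2.COLOR_BGR2HSV)
m=(hsv[...,0]<25)&(hsv[...,1]>60)&(hsv[...,2]>90)
m[:, 370:]=0; m[:,:205]=0; m[300:]=0
for z in (.071,.045,.065): print(z,blobs(m,d,T,z,150))
for u,v,z in [(295,233,.021),(341,233,.021),(213,193,.015),(217,195,.009),(208,123,.003),(366,115,.003),(368,283,.003),(230,290,.003)]: print(u,v,ray(d,T,u,v,z)[:2])
D=d["depth"]
for u,v in[(318,262),(318,248),(300,270),(318,278),(312,155),(322,160),(308,172),(320,180)]: 
  K=d["camera_matrix"]; z=D[v,u]; p=T@np.array([(u-K[0,2])/K[0,0]*z,-(v-K[1,2])/K[1,1]*z,-z,1]); print(u,v,p.round(4)[:3], f[v,u])
cv2.imwrite("pics/c2.png",cv2.resize(f[100:300,200:380],None,fx=4,fy=3,interpolation=cv2.INTER_CUBIC)[:600])
```

```text
0.071 [([287, 174], 2132, [0.45719999074935913, 0.2946999967098236], [461.7, 275.9], [44.4, 126.9], 13.9), ([317, 259], 1033, [0.5526999831199646, 0.32679998874664307], [552.5, 326.4], [43.4, 32.5], 89.8)]
0.045 [([287, 174], 2132, [0.46050000190734863, 0.2924000024795532], [465.4, 272.3], [47.2, 135.1], 13.9), ([317, 259], 1033, [0.5622000098228455, 0.3264999985694885], [562.0, 326.1], [46.2, 34.6], 89.8)]
0.065 [([287, 174], 2132, [0.4578999876976013, 0.29420000314712524], [462.6, 275.1], [45.0, 128.8], 13.9), ([317, 259], 1033, [0.5548999905586243, 0.32670000195503235], [554.7, 326.3], [44.1, 33.0], 89.8)]
295 233 [0.5366157  0.29861785]
341 233 [0.53681673 0.35604059]
213 193 [0.48693887 0.19881296]
217 195 [0.49053334 0.20184296]
208 123 [0.40476234 0.19662873]
366 115 [0.39640576 0.3849272 ]
368 283 [0.61253803 0.39436737]
230 290 [0.62224213 0.20702993]
318 262 [0.5562 0.3276 0.0718] [133 192 230]
318 248 [0.5499 0.3274 0.0405] [ 64  99 127]
300 270 [0.5665 0.3069 0.0703] [120 180 218]
318 278 [0.6045 0.3268 0.0042] [53 55 55]
312 155 [0.442  0.3206 0.0118] [ 74 113 143]
322 160 [0.4453 0.3325 0.0408] [ 62  95 121]
308 172 [0.4556 0.3174 0.0657] [ 58  91 116]
320 180 [0.4645 0.3302 0.0634] [ 64 100 128]
```

View pics/c2.png

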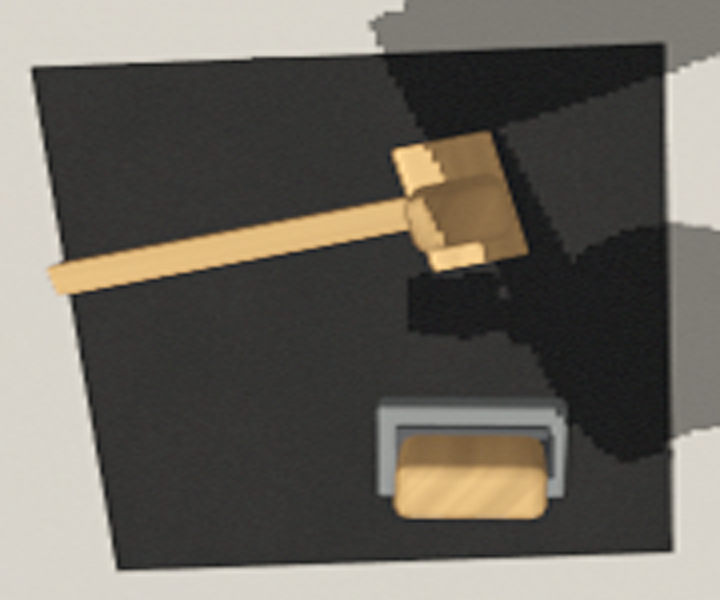

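Emit:
apply_moves:
  plan:
    - {"x": -0.31, "y": -0.016, "z": 0.25, "roll": 0, "fingers": 1}
    - {"x": -0.31, "y": -0.016, "z": 0.5, "roll": 0, "fingers": 1}
    - {"x": -0.31, "y": -0.016, "z": 0.7, "roll": 0, "fingers": 1}
    - {"x": -0.31, "y": -0.016, "z": 0.7, "roll": 0, "fingers": 1}
    - {"x": -0.31, "y": -0.016, "z": 0.7, "roll": 0, "fingers": 1}
    - {"x": -0.31, "y": -0.016, "z": 0.7, "roll": 0, "fingers": 1}

```text
time_s: 2.28
position: [0.5586, 0.3285, 0.1593]
orientation: [-0.002, 3.137, 0.003]
force: [0.3, 1.1, -0.1]
finger_gap: 0.0857
finger_force: 0.0
```

```bash
cat >> h.py <<'E'
def cloud(im,T):
    K=im["camera_matrix"]; D=im["depth"]; v,u=np.mgrid[:D.shape[0],:D.shape[1]]
    P=np.stack([(u-K[0,2])/K[0,0]*D,-(v-K[1,2])/K[1,1]*D,-D],-1)@T[:3,:3].T+T[:3,3]; P[D==0]=np.nan; return P
def sel(P,x0,x1,y0,y1,z0,z1):
    q=P.reshape(-1,3); return q[(q[:,0]>x0)&(q[:,0]<x1)&(q[:,1]>y0)&(q[:,1]<y1)&(q[:,2]>z0)&(q[:,2]<z1)]
def rect(q): 
    r=cv2.minAreaRect(np.float32(q[:,:2]*1000)); return np.round(r[0],1),np.round(r[1],1),round(r[2],1),len(q),q[:,2].mean().round(4)
E
python3 - <<'E'
from h import *
im=dict(np.load("top0.npz")); P=cloud(im,im["cam_to_world"]); q=sel(P,.5,.8,.2,.45,.09,.9); print('mon',q.min(0),q.max(0))
im,T=wrist(); P=cloud(im,T); print(bot.get_state()["position"])
q=sel(P,.52,.6,.28,.38,.064,.08); print(rect(q))
q=sel(P,.52,.6,.28,.38,.013,.027); print('base',rect(q))
go(.557,.327,.033,90)
E
```

```text
mon [0.64477222 0.20003599 0.09223652] [0.79992963 0.39680304 0.41356919]
[0.55874916 0.32838869 0.15950855]
(array([560.1, 327. ]), array([43.9, 22.9]), 89.5, 2133, np.float64(0.0701))
base (array([559.4, 326.9]), array([59.9, 39.5]), 88.8, 1586, np.float64(0.0212))
move [ 0.01  -0.007  0.506] roll 0.001
```

Emit:
apply_moves:
  plan:
    - {"x": -0.003, "y": -0.006, "z": 0.25, "roll": 0, "fingers": 1}
    - {"x": -0.003, "y": -0.006, "z": 0.4, "roll": 0, "fingers": 1}
    - {"x": -0.003, "y": -0.006, "z": 0.506, "roll": 0, "fingers": 1}
    - {"x": -0.003, "y": -0.006, "z": 0.506, "roll": 0, "fingers": 1}
    - {"x": -0.003, "y": -0.006, "z": 0.506, "roll": 0, "fingers": 0.3}
    - {"x": -0.003, "y": -0.006, "z": 0.506, "roll": 0, "fingers": 0.3}
    - {"x": -0.003, "y": -0.006, "z": 0.506, "roll": 0, "fingers": 0.3}
    - {"x": -0.003, "y": -0.006, "z": 0.506, "roll": 0, "fingers": 0.3}
  grip_force: 80

```text
time_s: 3.32
position: [0.5598, 0.3264, 0.0321]
orientation: [-0.0, 3.138, 0.002]
force: [-0.6, 0.4, 6.0]
finger_gap: 0.0436
finger_force: 82.0
```

Emit:
apply_moves:
  plan:
    - {"x": 0, "y": 0, "z": -0.1, "roll": 0, "fingers": 0.3}
    - {"x": 0, "y": 0, "z": -0.3, "roll": 0, "fingers": 0.3}
    - {"x": 0, "y": 0, "z": -0.5, "roll": 0, "fingers": 0.3}
    - {"x": 0, "y": 0, "z": -0.5, "roll": 0, "fingers": 0.3}

```text
time_s: 3.82
position: [0.5613, 0.327, 0.1601]
orientation: [-0.001, 3.132, 0.006]
force: [0.3, 0.2, -2.4]
finger_gap: 0.0432
finger_force: 81.5
```

Run:
```python
from h import *
s=bot.get_state(); print(s["position"],s["orientation"],s["finger_gap"],s["finger_force"])
o=np.array([.4875,-.0755]);a=.014
im,T=wrist(); np.savez("w2.npz",T=T,**im); cv2.imwrite("pics/w2.png",im["frame"])
P=cloud(im,T)
print(rect(sel(P,.35,.6,-.06,.12,.030,.037)))
c,sn=np.cos(a),np.sin(a)
for l in [(-.05,.131),(.06,.131)]: 
    w=o+np.array([c*l[0]-sn*l[1],sn*l[0]+c*l[1]]); print(w); go(w[0],w[1],.12,90.8)
```

```text
[0.5612676  0.32697225 0.16007434] [-5.34259137e-04  3.13150194e+00  5.91663817e-03] 0.043184881059701495 81.4613950252533
(array([542.7,  96.3]), array([25.7,  3.4]), 2.4, 194, np.float64(0.0327))
[0.43567096 0.05478719]
move [ 0.495 -1.085  0.145] roll -0.009
[0.54566018 0.05632713]
move [ 0.055 -1.079  0.147] roll -0.009
```

View pics/w2.png

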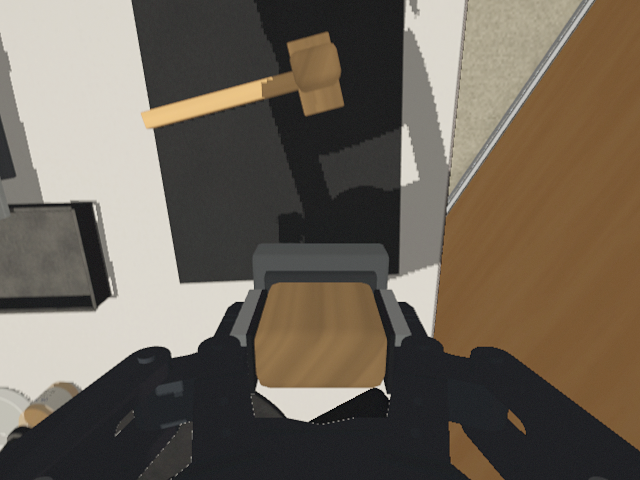

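Emit:
apply_moves:
  plan:
    - {"x": 0.06, "y": -0.25, "z": -0.1, "roll": 0, "fingers": 0.3}
    - {"x": 0.12, "y": -0.5, "z": -0.2, "roll": 0, "fingers": 0.3}
    - {"x": 0.18, "y": -0.75, "z": -0.3, "roll": 0, "fingers": 0.3}
    - {"x": 0.25, "y": -1, "z": -0.4, "roll": 0, "fingers": 0.3}
    - {"x": 0.25, "y": -1, "z": -0.4, "roll": 0, "fingers": 0.3}
    - {"x": 0.25, "y": -1, "z": -0.4, "roll": -0.009, "fingers": 0.3}
    - {"x": 0.25, "y": -1, "z": -0.4, "roll": -0.009, "fingers": 0.3}

```text
time_s: 4.75
position: [0.495, 0.0762, 0.2535]
orientation: [0.022, -3.139, -0.001]
force: [-0.2, -0.0, -2.5]
finger_gap: 0.0431
finger_force: 82.3
```

Run:
```python
from h import *
s=bot.get_state(); print(s["position"],s["orientation"],s["finger_gap"])
im,T=wrist(); np.savez("w3.npz",T=T,**im); cv2.imwrite("pics/w3.png",im["frame"])
P=cloud(im,T)
for z in (.030,):
  q=sel(P,.38,.6,-.15,.12,.031,.037); print(rect(q))
print('cover',rect(sel(P,.38,.6,-.3,.12,.054,.06)))
print('cheeks',rect(sel(P,.40,.56,-.1,.0,.046,.052)))
print('curb',rect(sel(P,.38,.6,.06,.12,.041,.047)))
f=im["frame"]; hsv=cv2.cvtColor(f,cv2.COLOR_BGR2HSV)
m=(hsv[...,0]<22)&(hsv[...,1]>110)&(hsv[...,2]>60)
L=[b for b in blobs(m,im,T,.038,20)]
for b in L: print(b)
```

```text
[0.49497372 0.07619277 0.25347498] [ 2.23475182e-02 -3.13864483e+00 -1.16461844e-03] 0.04306905815169115
(array([484.4, -26.9]), array([149.9, 243.5]), 1.8, 23873, np.float64(0.0342))
cover (array([ 492.8, -149.6]), array([ 70.5, 151. ]), 1.4, 11691, np.float64(0.0579))
cheeks (array([489.4, -62.5]), array([70.2, 33. ]), 4.7, 518, np.float64(0.0496))
curb (array([470.6,  80.5]), array([126.7,  27.5]), 1.3, 502, np.float64(0.0431))
([546, 171], 3987, [0.4611000120639801, 0.2872999906539917], [461.0, 270.4], [47.6, 170.9], 11.8)
([254, 189], 156, [0.4821999967098236, 0.012199999764561653], [482.3, 12.0], [12.5, 10.6], 0.7)
([321, 193], 156, [0.484499990940094, 0.07639999687671661], [484.5, 76.3], [12.2, 12.2], 59.4)
([218, 197], 125, [0.48980000615119934, -0.022099999710917473], [489.6, -22.5], [11.5, 12.7], 86.5)
([290, 198], 158, [0.48989999294281006, 0.04659999907016754], [490.1, 46.6], [9.7, 13.8], 89.6)
([216, 227], 156, [0.5200999975204468, -0.026499999687075615], [520.0, -26.5], [11.8, 12.6], 86.4)
([253, 231], 147, [0.5234000086784363, 0.009999999776482582], [523.4, 10.1], [10.3, 14.4], 55.2)
([280, 229], 116, [0.520799994468689, 0.03629999980330467], [520.6, 35.9], [10.8, 11.3], 89.2)
([319, 239], 118, [0.5307000279426575, 0.07490000128746033], [531.5, 74.7], [11.9, 11.7], 21.8)
([627, 343], 2600, [0.6459000110626221, 0.40939998626708984], [628.8, 397.0], [169.6, 41.9], 14.4)
([320, 337], 12659, [0.6417999863624573, 0.07750000059604645], [641.1, 77.5], [128.0, 144.1], 0.7)
([316, 409], 114, [0.7350000143051147, 0.07410000264644623], [734.0, 74.4], [13.9, 16.3], 34.7)
([329, 409], 63, [0.7346000075340271, 0.08889999985694885], [735.6, 88.8], [15.3, 6.9], 1.2)
```

View pics/w3.png

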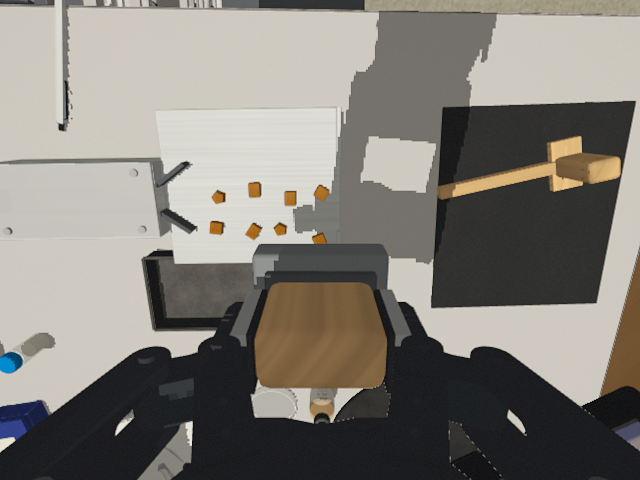

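Emit:
apply_moves:
  plan:
    - {"x": 0.231, "y": -0.082, "z": 0.25, "roll": -0.007, "fingers": 0.3}
    - {"x": 0.231, "y": -0.082, "z": 0.45, "roll": -0.007, "fingers": 0.3}
    - {"x": 0.231, "y": -0.082, "z": 0.6, "roll": -0.007, "fingers": 0.3}
    - {"x": 0.231, "y": -0.082, "z": 0.7, "roll": -0.007, "fingers": 0.3}
    - {"x": 0.231, "y": -0.082, "z": 0.755, "roll": -0.007, "fingers": 0.3}
    - {"x": 0.231, "y": -0.082, "z": 0.755, "roll": -0.007, "fingers": 0.3}
    - {"x": 0.231, "y": -0.082, "z": 0.755, "roll": -0.007, "fingers": 0.3}

```text
time_s: 5.68
position: [0.4386, 0.055, 0.0659]
orientation: [0.042, -3.141, -0.0]
force: [-0.8, -0.5, -1.1]
finger_gap: 0.0433
finger_force: 82.4
```

Run:
```python
from h import *
s=bot.get_state(); print(s["position"],s["force"],s["finger_gap"])
go(.5476,.0575,.064,91.4)
im,T=wrist(); P=cloud(im,T); 
print('stick top',rect(sel(P,.38,.55,.2,.42,.055,.075)))
```

```text
[0.43857066 0.05501964 0.06588476] [-0.83002889 -0.54749058 -1.07452065] 0.04327854623155709
move [-0.436 -0.002  0.008] roll 0.001
stick top (array([0., 0.]), array([0., 0.]), 0.0, 0, np.float64(nan))h.py:34: RuntimeWarning: Mean of empty slice.
  r=cv2.minAreaRect(np.float32(q[:,:2]*1000)); return np.round(r[0],1),np.round(r[1],1),round(r[2],1),len(q),q[:,2].mean().round(4)
  ret = ret.dtype.type(ret / rcount)
```

Emit:
apply_moves:
  plan:
    - {"x": -0.03, "y": 0, "z": 0.004, "roll": 0, "fingers": 0.3}
    - {"x": -0.08, "y": 0, "z": 0.004, "roll": 0, "fingers": 0.3}
    - {"x": -0.13, "y": 0, "z": 0.004, "roll": 0, "fingers": 0.3}
    - {"x": -0.18, "y": 0, "z": 0.004, "roll": 0, "fingers": 0.3}
    - {"x": -0.24, "y": 0, "z": 0.004, "roll": 0, "fingers": 0.3}
    - {"x": -0.3, "y": 0, "z": 0.004, "roll": 0, "fingers": 0.3}
    - {"x": -0.35, "y": 0, "z": 0.004, "roll": 0, "fingers": 0.3}
    - {"x": -0.4, "y": 0, "z": 0.004, "roll": 0, "fingers": 0.3}
    - {"x": -0.46, "y": 0, "z": 0.004, "roll": 0, "fingers": 0.3}
    - {"x": -0.46, "y": 0, "z": 0.004, "roll": 0, "fingers": 0.3}

```text
time_s: 6.98
position: [0.555, 0.0571, 0.0651]
orientation: [-0.04, 3.139, -0.0]
force: [-0.4, -0.0, -1.9]
finger_gap: 0.0436
finger_force: 82.5
```

Emit:
apply_moves:
  plan:
    - {"x": 0, "y": 0, "z": -0.1, "roll": 0, "fingers": 0.3}
    - {"x": 0, "y": 0, "z": -0.25, "roll": 0, "fingers": 0.3}
    - {"x": 0.15, "y": -0.1, "z": -0.3, "roll": 0, "fingers": 0.3}
    - {"x": 0.35, "y": -0.2, "z": -0.3, "roll": 0, "fingers": 0.3}
    - {"x": 0.45, "y": -0.277, "z": -0.3, "roll": 0, "fingers": 0.3}
    - {"x": 0.45, "y": -0.277, "z": -0.2, "roll": 0, "fingers": 0.3}
    - {"x": 0.45, "y": -0.277, "z": -0.2, "roll": 0, "fingers": 0.3}

```text
time_s: 7.85
position: [0.4406, -0.0146, 0.1143]
orientation: [0.038, -3.137, -0.002]
force: [-0.3, 0.1, -0.9]
finger_gap: 0.0434
finger_force: 82.4
```

Run:
```python
from h import *
s=bot.get_state(); print(s["position"],s["orientation"],s["force"],s["finger_gap"])
go(.4393,-.0142,.0645,91.4)
im=bot.get_image("top"); f=im["frame"]; hsv=cv2.cvtColor(f,cv2.COLOR_BGR2HSV)
m=(hsv[...,0]<22)&(hsv[...,1]>110)&(hsv[...,2]>60); m[:210]=0; m[312:]=0; m[:,:120]=0;m[:,460:]=0
for b in blobs(m,im,im["cam_to_world"],.03,6): print(b)
im,T=wrist(); cv2.imwrite("pics/w4.png",im["frame"])
```

```text
[ 0.44060122 -0.01457888  0.11429344] [ 3.83438365e-02 -3.13720758e+00 -2.01012452e-03] [-0.3248729   0.14774107 -0.9460056 ] 0.04338269698053154
move [0.004 0.001 0.199] roll 0.0
([121, 221], 80, [0.6292999982833862, 0.4253000020980835], [626.1, 424.1], [67.5, 7.9], 3.2)
([423, 231], 36, [0.5889000296592712, -0.3637999892234802], [590.1, -364.8], [19.0, 25.3], 21.0)
([253, 241], 27, [0.5709999799728394, 0.07980000227689743], [571.7, 79.9], [13.4, 10.4], 0.2)
([258, 239], 9, [0.5752000212669373, 0.06750000268220901], [574.2, 66.9], [8.0, 5.2], 0.2)
([426, 259], 39, [0.5162000060081482, -0.36660000681877136], [516.9, -366.9], [18.8, 24.8], 14.8)
([206, 274], 15, [0.4864000082015991, 0.19939999282360077], [487.0, 200.0], [7.9, 10.3], 1.3)
([428, 286], 41, [0.44429999589920044, -0.3668999969959259], [445.3, -368.4], [23.0, 20.3], 86.3)
```

View pics/w4.png

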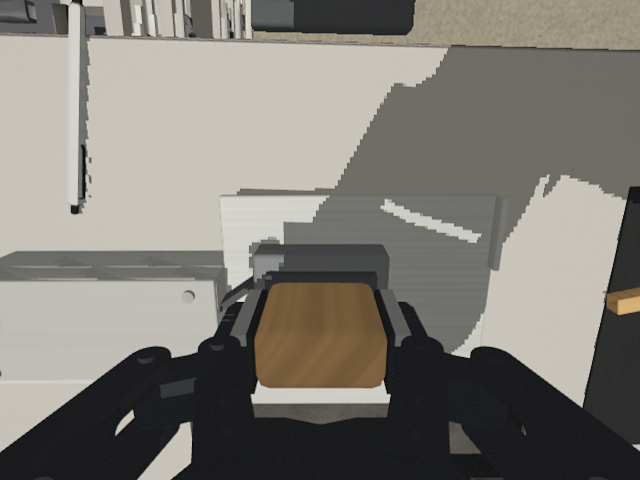

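Some chips fell in the tray near (253–258,240); the second sweep follows.

Emit:
apply_moves:
  plan:
    - {"x": 0.004, "y": 0, "z": 0.1, "roll": 0, "fingers": 0.3}
    - {"x": 0.004, "y": 0, "z": 0.17, "roll": 0, "fingers": 0.3}
    - {"x": 0.004, "y": 0, "z": 0.198, "roll": 0, "fingers": 0.3}
    - {"x": 0.004, "y": 0, "z": 0.198, "roll": 0, "fingers": 0.3}

```text
time_s: 8.45
position: [0.4419, -0.0147, 0.0657]
orientation: [-0.041, 3.141, -0.0]
force: [0.1, 0.8, -1.8]
finger_gap: 0.0433
finger_force: 82.4
```

Emit:
apply_moves:
  plan:
    - {"x": -0.03, "y": 0, "z": 0.0, "roll": 0, "fingers": 0.3}
    - {"x": -0.08, "y": 0, "z": 0.0, "roll": 0, "fingers": 0.3}
    - {"x": -0.13, "y": 0, "z": 0.0, "roll": 0, "fingers": 0.3}
    - {"x": -0.18, "y": 0, "z": 0.0, "roll": 0, "fingers": 0.3}
    - {"x": -0.24, "y": 0, "z": 0.0, "roll": 0, "fingers": 0.3}
    - {"x": -0.3, "y": 0, "z": 0.0, "roll": 0, "fingers": 0.3}
    - {"x": -0.35, "y": 0, "z": 0.0, "roll": 0, "fingers": 0.3}
    - {"x": -0.4, "y": 0, "z": 0.0, "roll": 0, "fingers": 0.3}
    - {"x": -0.47, "y": 0, "z": 0.0, "roll": 0, "fingers": 0.3}
    - {"x": -0.47, "y": 0, "z": 0.0, "roll": 0, "fingers": 0.3}

```text
time_s: 9.7
position: [0.5609, -0.0121, 0.0657]
orientation: [-0.04, 3.139, -0.001]
force: [0.6, 0.1, -1.7]
finger_gap: 0.043
finger_force: 82.5
```

Emit:
apply_moves:
  plan:
    - {"x": 0, "y": 0, "z": -0.15, "roll": 0, "fingers": 0.3}
    - {"x": 0, "y": 0.1, "z": -0.35, "roll": 0, "fingers": 0.3}
    - {"x": 0, "y": 0.35, "z": -0.5, "roll": 0, "fingers": 0.3}
    - {"x": -0.02, "y": 0.6, "z": -0.6, "roll": 0, "fingers": 0.3}
    - {"x": -0.02, "y": 0.85, "z": -0.6, "roll": 0, "fingers": 0.3}
    - {"x": -0.02, "y": 1, "z": -0.6, "roll": 0, "fingers": 0.3}
    - {"x": -0.02, "y": 1, "z": -0.6, "roll": 0, "fingers": 0.3}
    - {"x": -0.02, "y": 1, "z": -0.6, "roll": 0, "fingers": 0.3}

```text
time_s: 10.7
position: [0.5565, 0.2377, 0.2149]
orientation: [0.041, -3.139, 0.002]
force: [0.7, -0.5, -0.9]
finger_gap: 0.0429
finger_force: 82.5
```

Run:
```python
from h import *
s=bot.get_state(); print(s["time_s"],s["position"],s["orientation"],s["force"],s["finger_gap"])
im=bot.get_image("top"); f=im["frame"]; hsv=cv2.cvtColor(f,cv2.COLOR_BGR2HSV); np.savez("top1.npz",**im)
m=(hsv[...,0]<22)&(hsv[...,1]>110)&(hsv[...,2]>60); m[:210]=0; m[312:]=0; m[:,:120]=0;m[:,460:]=0
for b in blobs(m,im,im["cam_to_world"],.006,6): print(b)
c1=f[195:315,225:345]; c1=cv2.resize(c1,None,fx=3,fy=3,interpolation=cv2.INTER_CUBIC)
im,T=wrist(); np.savez("w5.npz",T=T,**im); cv2.imwrite("pics/w5.png",np.hstack([cv2.resize(im["frame"],(440,330)),c1[:330]]))
P=cloud(im,T); print('stick top',rect(sel(P,.38,.55,.2,.42,.058,.072)))
```

```text
10.7 [0.5565431  0.23770113 0.21493997] [ 4.10019906e-02 -3.13925131e+00  1.86877595e-03] [ 0.68401254 -0.51275126 -0.85687699] 0.042913948799578765
([423, 231], 37, [0.5940999984741211, -0.3684000074863434], [595.9, -369.3], [19.5, 26.0], 18.2)
([182, 234], 14, [0.5983999967575073, 0.26989999413490295], [597.7, 270.1], [11.7, 7.4], 44.7)
([268, 241], 41, [0.5753999948501587, 0.043299999088048935], [576.3, 41.3], [27.0, 15.3], 70.3)
([295, 239], 46, [0.5789999961853027, -0.029100000858306885], [579.1, -28.7], [26.4, 10.8], 89.0)
([253, 241], 26, [0.5763999819755554, 0.08229999989271164], [576.9, 82.2], [13.6, 10.6], 0.2)
([259, 240], 22, [0.5777999758720398, 0.066600002348423], [578.0, 66.4], [10.9, 10.6], 0.1)
([278, 242], 21, [0.5716999769210815, 0.015699999406933784], [571.8, 16.2], [10.6, 10.9], 89.7)
([426, 259], 39, [0.5205000042915344, -0.3714999854564667], [521.2, -371.7], [19.1, 25.2], 14.8)
([190, 279], 201, [0.4763999879360199, 0.2451999932527542], [476.7, 244.8], [14.7, 96.6], 14.4)
([428, 286], 41, [0.4474000036716461, -0.3716999888420105], [448.5, -373.3], [23.3, 20.6], 86.3)
stick top (array([457.1, 323.9]), array([19.9, 28.3]), 13.9, 1098, np.float64(0.0641))
```

View pics/w5.png

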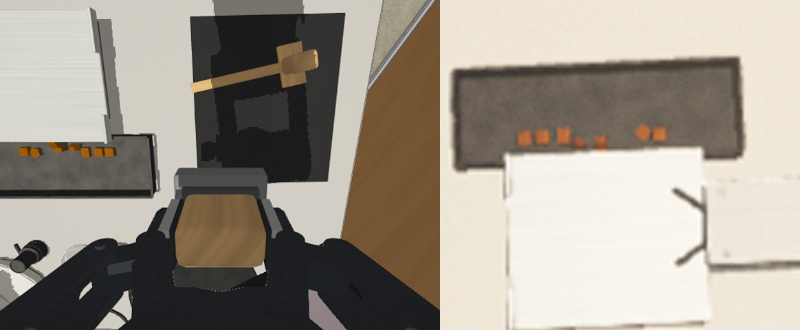

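Run:
```python
from h import *
d=dict(np.load("w5.npz")); T=d["T"]; f=d["frame"]; hsv=cv2.cvtColor(f,cv2.COLOR_BGR2HSV)
m=(hsv[...,0]<22)&(hsv[...,1]>110)&(hsv[...,2]>60); m[:180]=0;m[260:]=0;m[:,260:]=0
for b in blobs(m,d,T,.008,6): print(b)
P=cloud(d,T); print('amber z',np.nanmin(P[m],0),np.nanmax(P[m],0))
cv2.imwrite("pics/c5.png",cv2.resize(f[190:250,0:200],None,fx=4,fy=4,interpolation=cv2.INTER_CUBIC))
```

```text
([83, 214], 302, [0.5705000162124634, 0.010900000110268593], [571.0, 10.7], [13.7, 26.5], 1.4)
([117, 218], 377, [0.5740000009536743, 0.042899999767541885], [574.4, 41.6], [32.4, 17.3], 71.6)
([43, 221], 395, [0.5782999992370605, -0.02850000001490116], [579.0, -28.1], [31.1, 14.3], 84.7)
([152, 221], 413, [0.5759000182151794, 0.0754999965429306], [575.8, 75.4], [12.8, 29.8], 1.4)
amber z [ 0.55946605 -0.04849405  0.00066157] [0.58841693 0.08944758 0.02870738]
```

View pics/c5.png

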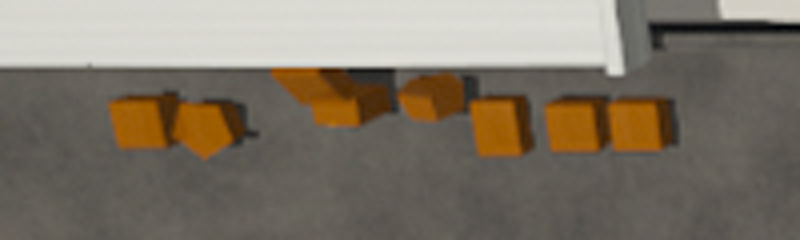

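Run:
```python
from h import *
d=dict(np.load("w5.npz")); T=d["T"]; f=d["frame"]; P=cloud(d,T)
for v in range(206,222,2): print(v,[(u,*(P[v,u]*1000).round(0).astype(int).tolist()) for u in range(66,100,5)])
```

```text
206 [(66, 558, 13, 33), (71, 557, 18, 34), (76, 558, 22, 33), (81, 557, 27, 34), (86, 557, 31, 34), (91, 557, 35, 33), (96, 557, 40, 34)]
208 [(66, 567, -8, 2), (71, 561, 14, 28), (76, 561, 18, 27), (81, 561, 21, 25), (86, 563, 21, 19), (91, 566, 16, 3), (96, 566, 20, 1)]
210 [(66, 569, -10, 0), (71, 563, 13, 27), (76, 563, 17, 27), (81, 563, 21, 26), (86, 564, 21, 19), (91, 568, 16, 3), (96, 568, 20, 3)]
212 [(66, 571, -9, 2), (71, 565, 10, 24), (76, 565, 14, 23), (81, 565, 20, 24), (86, 566, 21, 19), (91, 569, 19, 8), (96, 570, 21, 5)]
214 [(66, 573, -10, 2), (71, 573, -4, 3), (76, -9223372036854775808, -9223372036854775808, -9223372036854775808), (81, 568, 16, 20), (86, 568, 21, 19), (91, 569, 22, 14), (96, 571, 22, 5)]
216 [(66, 575, -9, 3), (71, 575, -5, 2), (76, 570, 12, 20), (81, 570, 16, 20), (86, 570, 20, 18), (91, 571, 22, 14), (96, 573, 21, 5)]
218 [(66, 577, -9, 3), (71, 577, -5, 2), (76, 576, 0, 3), (81, 573, 13, 16), (86, 573, 18, 16), (91, 573, 22, 14), (96, 575, 21, 6)]
220 [(66, 579, -10, 3), (71, 578, -4, 4), (76, 579, -1, 2), (81, 575, 13, 16), (86, 575, 18, 16), (91, 575, 21, 14), (96, 578, 19, 2)]<stdin>:3: RuntimeWarning: invalid value encountered in cast
```

Emit:
apply_moves:
  plan:
    - {"x": -0.03, "y": -0.15, "z": 0, "roll": 0.11, "fingers": 0.3}
    - {"x": -0.06, "y": -0.3, "z": 0, "roll": 0.22, "fingers": 0.3}
    - {"x": -0.09, "y": -0.45, "z": 0, "roll": 0.33, "fingers": 0.3}
    - {"x": -0.12, "y": -0.6, "z": 0, "roll": 0.44, "fingers": 0.3}
    - {"x": -0.126, "y": -0.75, "z": 0, "roll": 0.55, "fingers": 0.3}
    - {"x": -0.126, "y": -0.9, "z": 0, "roll": 0.66, "fingers": 0.3}
    - {"x": -0.126, "y": -1, "z": 0, "roll": 0.77, "fingers": 0.3}
    - {"x": -0.126, "y": -1, "z": 0, "roll": 0.88, "fingers": 0.3}
    - {"x": -0.126, "y": -1, "z": 0, "roll": 1, "fingers": 0.3}
    - {"x": -0.126, "y": -1, "z": 0, "roll": 1, "fingers": 0.3}

```text
time_s: 12.05
position: [0.595, -0.0126, 0.2154]
orientation: [-2.193, -2.248, 0.001]
force: [-0.2, -0.1, -2.0]
finger_gap: 0.0431
finger_force: 82.6
```

Run:
```python
from h import *
s=bot.get_state(); print(s["position"],s["orientation"],s["joint_positions"],s["finger_gap"])
go(.5959,-.0774,.12,1.4)
im=dict(np.load("top1.npz")); T=im["cam_to_world"]
hsv=cv2.cvtColor(im["frame"],cv2.COLOR_BGR2HSV); m=(hsv[...,2]<130)&(hsv[...,1]<90); m[:205]=0;m[260:]=0;m[:,:225]=0;m[:,345:]=0
print(blobs(m,im,T,.02,300))
```

```text
[ 0.59495349 -0.01259058  0.215392  ] [-2.19333427e+00 -2.24841057e+00  9.14525220e-04] [-2.08688653e-01  5.05785343e-01  1.52618718e+00 -2.12995646e-04
  1.11040744e+00 -2.33392073e-01] 0.04306146247025637
move [-0.259 -0.002  0.382] roll 0.0
[([277, 230], 2720, [0.6003999710083008, 0.01769999973475933], [595.0, 17.7], [89.7, 252.3], 1.6)]
```

Emit:
apply_moves:
  plan:
    - {"x": -0.2, "y": -0.004, "z": 0, "roll": 0, "fingers": 0.3}
    - {"x": -0.26, "y": -0.004, "z": 0.1, "roll": 0, "fingers": 0.3}
    - {"x": -0.26, "y": -0.004, "z": 0.3, "roll": 0, "fingers": 0.3}
    - {"x": -0.26, "y": -0.004, "z": 0.45, "roll": 0, "fingers": 0.3}
    - {"x": -0.26, "y": -0.004, "z": 0.55, "roll": 0, "fingers": 0.3}
    - {"x": -0.26, "y": -0.004, "z": 0.63, "roll": 0, "fingers": 0.3}
    - {"x": -0.26, "y": -0.004, "z": 0.713, "roll": 0, "fingers": 0.3}
    - {"x": -0.26, "y": -0.004, "z": 0.713, "roll": 0, "fingers": 0.3}

```text
time_s: 13.05
position: [0.5947, -0.0762, 0.0358]
orientation: [-2.189, -2.248, 0.003]
force: [-0.2, -1.0, -1.6]
finger_gap: 0.0435
finger_force: 82.6
```

Emit:
apply_moves:
  plan:
    - {"x": 0.04, "y": 0, "z": 0, "roll": 0, "fingers": 0.3}
    - {"x": 0.08, "y": 0, "z": 0, "roll": 0, "fingers": 0.3}
    - {"x": 0.12, "y": 0, "z": 0, "roll": 0, "fingers": 0.3}
    - {"x": 0.16, "y": 0, "z": 0, "roll": 0, "fingers": 0.3}
    - {"x": 0.2, "y": 0, "z": 0, "roll": 0, "fingers": 0.3}
    - {"x": 0.24, "y": 0, "z": 0, "roll": 0, "fingers": 0.3}
    - {"x": 0.28, "y": 0, "z": 0, "roll": 0, "fingers": 0.3}
    - {"x": 0.32, "y": 0, "z": 0, "roll": 0, "fingers": 0.3}
    - {"x": 0.34, "y": 0, "z": 0, "roll": 0, "fingers": 0.3}
    - {"x": 0.32, "y": 0, "z": 0, "roll": 0, "fingers": 0.3}

```text
time_s: 14.3
position: [0.594, 0.0047, 0.0372]
orientation: [-2.192, -2.25, 0.0]
force: [0.1, -0.2, -1.6]
finger_gap: 0.0434
finger_force: 82.6
```

Emit:
apply_moves:
  plan:
    - {"x": -0.02, "y": 0, "z": -0.1, "roll": 0, "fingers": 0.3}
    - {"x": -0.02, "y": 0, "z": -0.3, "roll": 0, "fingers": 0.3}
    - {"x": 0, "y": 0, "z": -0.55, "roll": 0, "fingers": 0.3}
    - {"x": 0.25, "y": 0, "z": -0.7, "roll": -0.11, "fingers": 0.3}
    - {"x": 0.45, "y": 0, "z": -0.7, "roll": -0.22, "fingers": 0.3}
    - {"x": 0.65, "y": 0, "z": -0.7, "roll": -0.33, "fingers": 0.3}
    - {"x": 0.85, "y": 0, "z": -0.7, "roll": -0.44, "fingers": 0.3}
    - {"x": 1, "y": 0, "z": -0.7, "roll": -0.55, "fingers": 0.3}
    - {"x": 1, "y": 0, "z": -0.7, "roll": -0.66, "fingers": 0.3}
    - {"x": 1, "y": 0, "z": -0.7, "roll": -0.77, "fingers": 0.3}

```text
time_s: 15.55
position: [0.5875, 0.254, 0.2119]
orientation: [-0.515, -3.098, 0.001]
force: [-0.5, 1.1, -2.2]
finger_gap: 0.0431
finger_force: 83.0
```

Emit:
apply_moves:
  plan:
    - {"x": 0, "y": 0, "z": 0, "roll": -0.1, "fingers": 0.3}
    - {"x": 0, "y": 0, "z": 0, "roll": -0.23, "fingers": 0.3}
    - {"x": 0, "y": 0, "z": 0, "roll": -0.23, "fingers": 0.3}

```text
time_s: 15.92
position: [0.5878, 0.2533, 0.2121]
orientation: [0.037, -3.141, 0.0]
force: [0.4, 0.2, -2.1]
finger_gap: 0.0434
finger_force: 83.0
```

Run:
```python
from h import *
s=bot.get_state(); print(s["time_s"],s["position"],s["orientation"],s["force"],s["finger_gap"])
d,T=wrist(); f=d["frame"]; np.savez("w6.npz",T=T,**d)
hsv=cv2.cvtColor(f,cv2.COLOR_BGR2HSV)
P=cloud(d,T); 
m=(hsv[...,0]<22)&(hsv[...,1]>110)&(hsv[...,2]>60)&(P[...,0]>.54)&(P[...,0]<.66)&(P[...,1]<.15)&(P[...,2]<.05)
n,L,st,c=cv2.connectedComponentsWithStats(m.astype(np.uint8))
for i in range(1,n):
  if st[i,4]>15: q=P[L==i]; print(c[i].round(),st[i,4],np.nanmin(q,0).round(3),np.nanmax(q,0).round(3))
ys,xs=np.where(m); a,b=max(ys.min()-15,0),max(xs.min()-20,0)
cv2.imwrite("pics/c6.png",cv2.resize(f[a:ys.max()+15,b:xs.max()+20],None,fx=3.5,fy=3.5,interpolation=cv2.INTER_CUBIC)[:600,:800])
```

```text
15.925 [0.58781492 0.25326725 0.21209156] [ 3.66708977e-02 -3.14084445e+00  4.38228649e-04] [ 0.35712836  0.18494967 -2.10288095] 0.04335419373242617
[ 69. 175.] 144 [0.561 0.01  0.002] [0.569 0.031 0.012]
[111. 188.] 1335 [0.56  0.024 0.001] [0.592 0.091 0.018]
```

View pics/c6.png

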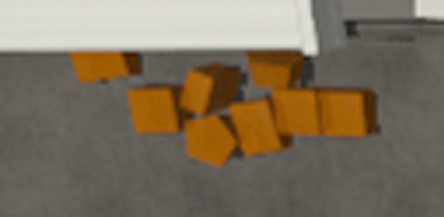

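Emit:
apply_moves:
  plan:
    - {"x": 0.085, "y": 0.2, "z": 0, "roll": 0, "fingers": 0.3}
    - {"x": 0.085, "y": 0.289, "z": 0.1, "roll": 0, "fingers": 0.3}
    - {"x": 0.085, "y": 0.289, "z": 0.3, "roll": 0, "fingers": 0.3}
    - {"x": 0.085, "y": 0.289, "z": 0.5, "roll": 0, "fingers": 0.3}
    - {"x": 0.085, "y": 0.289, "z": 0.62, "roll": 0, "fingers": 0.3}
    - {"x": 0.085, "y": 0.289, "z": 0.69, "roll": 0, "fingers": 0.3}
    - {"x": 0.085, "y": 0.289, "z": 0.716, "roll": 0, "fingers": 0.3}
    - {"x": 0.085, "y": 0.289, "z": 0.716, "roll": 0, "fingers": 0.3}

```text
time_s: 16.98
position: [0.5654, 0.3258, 0.0339]
orientation: [-0.039, 3.14, 0.001]
force: [-0.2, -0.1, -1.6]
finger_gap: 0.0431
finger_force: 83.2
```

Run:
```python
from h import *
s=bot.get_state(); print(s["position"],s["orientation"],s["force"],s["joint_positions"])
```

```text
[0.56540736 0.32580397 0.03393411] [-3.86949969e-02  3.14015524e+00  6.85554053e-04] [-0.17890518 -0.08742596 -1.63995376] [ 3.51820887e-01  8.14972482e-01  1.48875615e+00  1.67305419e-05
  8.36588129e-01 -1.24363067e+00]
```

Emit:
apply_moves:
  plan:
    - {"x": 0, "y": 0, "z": 0.007, "roll": 0, "fingers": 0.3}
    - {"x": 0, "y": 0, "z": 0.007, "roll": 0, "fingers": 0.3}
    - {"x": 0, "y": 0, "z": 0.007, "roll": 0, "fingers": 1}
    - {"x": 0, "y": 0, "z": 0.007, "roll": 0, "fingers": 1}
    - {"x": 0, "y": 0, "z": 0.007, "roll": 0, "fingers": 1}
    - {"x": 0, "y": 0, "z": 0.007, "roll": 0, "fingers": 1}
    - {"x": 0, "y": 0, "z": -0.25, "roll": 0, "fingers": 1}
    - {"x": 0, "y": 0, "z": -0.5, "roll": 0, "fingers": 1}
    - {"x": 0, "y": -0.2, "z": -0.7, "roll": 0, "fingers": 1}
    - {"x": 0, "y": -0.4, "z": -0.85, "roll": 0, "fingers": 1}

```text
time_s: 18.23
position: [0.5674, 0.2328, 0.2423]
orientation: [-0.043, 3.139, 0.001]
force: [0.8, 0.3, 0.3]
finger_gap: 0.0852
finger_force: 0.0
```

Emit:
apply_moves:
  plan:
    - {"x": 0.05, "y": -0.25, "z": -0.1, "roll": 0, "fingers": 1}
    - {"x": 0.1, "y": -0.5, "z": -0.1, "roll": 0, "fingers": 1}
    - {"x": 0.15, "y": -0.75, "z": -0.1, "roll": 0, "fingers": 1}
    - {"x": 0.2, "y": -1, "z": -0.1, "roll": 0, "fingers": 1}
    - {"x": 0.2, "y": -1, "z": -0.1, "roll": 0, "fingers": 1}

```text
time_s: 18.85
position: [0.5228, -0.0216, 0.2652]
orientation: [-0.031, 3.141, -0.001]
force: [0.2, -0.4, 0.2]
finger_gap: 0.0854
finger_force: 0.0
```

Emit:
apply_moves:
  plan:
    - {"x": 0, "y": -0.25, "z": 0, "roll": 0, "fingers": 1}
    - {"x": 0, "y": -0.5, "z": 0, "roll": 0, "fingers": 1}
    - {"x": 0, "y": -0.75, "z": 0, "roll": 0, "fingers": 1}
    - {"x": 0, "y": -1, "z": 0, "roll": 0, "fingers": 1}
    - {"x": 0, "y": -1, "z": 0, "roll": 0, "fingers": 1}
    - {"x": 0, "y": -1, "z": 0, "roll": 0, "fingers": 1}

```text
time_s: 19.6
position: [0.5297, -0.2668, 0.2646]
orientation: [0.04, -3.141, -0.003]
force: [-0.1, 0.4, -0.1]
finger_gap: 0.0854
finger_force: 0.0
```

```bash
cat > look.py <<'E'
from h import *
def blocks(save=None):
    s=bot.get_state(); print(s["time_s"].__round__(2),s["position"].round(4),s["orientation"].round(3),"j",np.round(s["joint_positions"],2))
    d,T=wrist(); P=cloud(d,T)
    if save: cv2.imwrite(save,d["frame"])
    m=(P[...,2]>.012)&(P[...,2]<.020)&(P[...,0]>.36)&(P[...,0]<.68)&(P[...,1]<-.28)&(P[...,1]>-.46)
    n,L,st,c=cv2.connectedComponentsWithStats(cv2.morphologyEx(m.astype(np.uint8),cv2.MORPH_OPEN,np.ones((3,3))))
    for i in range(1,n):
        if st[i,4]>80: print(c[i].round(),st[i,4],rect(P[L==i]))
    return d,T,P
E
python3 - <<'E'
from look import *
blocks("pics/w7.png")
E
```

```text
19.6 [ 0.5297 -0.2668  0.2646] [ 4.000e-02 -3.141e+00 -3.000e-03] j [-0.66  0.45  1.48  0.    1.22 -2.25]
[217. 111.] 573 (array([ 447.6, -371.3]), array([26.2, 20.1]), 75.8, 573, np.float64(0.0163))
[222. 185.] 496 (array([ 520.6, -369.7]), array([20.1, 26.5]), 12.3, 496, np.float64(0.0164))
[228. 253.] 436 (array([ 594.8, -367.4]), array([20.3, 26.1]), 21.7, 436, np.float64(0.0163))
```

View pics/w7.png

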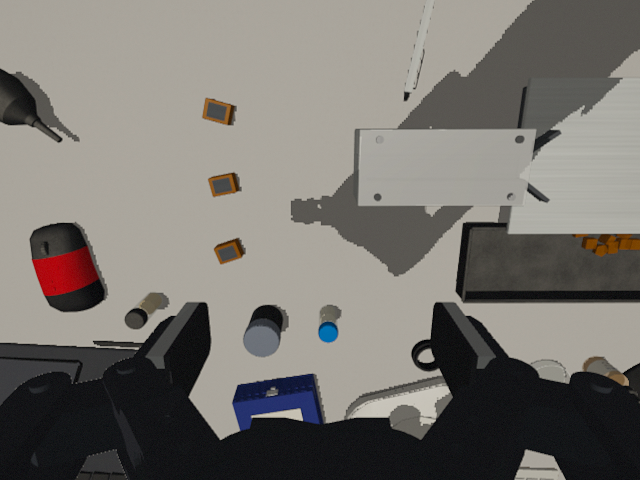

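Emit:
apply_moves:
  plan:
    - {"x": 0.1, "y": -0.1, "z": 0.1, "roll": 0.11, "fingers": 0.5}
    - {"x": 0.2, "y": -0.2, "z": 0.2, "roll": 0.22, "fingers": 0.5}
    - {"x": 0.3, "y": -0.3, "z": 0.3, "roll": 0.33, "fingers": 0.5}
    - {"x": 0.34, "y": -0.4, "z": 0.4, "roll": 0.44, "fingers": 0.5}
    - {"x": 0.34, "y": -0.41, "z": 0.5, "roll": 0.55, "fingers": 0.5}
    - {"x": 0.34, "y": -0.41, "z": 0.6, "roll": 0.66, "fingers": 0.5}
    - {"x": 0.34, "y": -0.41, "z": 0.6, "roll": 0.77, "fingers": 0.5}
    - {"x": 0.34, "y": -0.41, "z": 0.6, "roll": 0.88, "fingers": 0.5}
    - {"x": 0.34, "y": -0.41, "z": 0.6, "roll": 0.99, "fingers": 0.5}
    - {"x": 0.34, "y": -0.41, "z": 0.6, "roll": 1, "fingers": 0.5}

```text
time_s: 20.9
position: [0.4482, -0.3708, 0.1154]
orientation: [-2.189, -2.253, -0.0]
force: [-0.0, 0.1, -0.1]
finger_gap: 0.043
finger_force: 0.0
```

Run:
```python
from look import *
d,T,P=blocks()
go(.4476,-.3713,.004,-14.2); print(bot.get_state()["finger_gap"])
```

```text
20.9 [ 0.4482 -0.3708  0.1154] [-2.189 -2.253 -0.   ] j [-0.88  0.62  1.64  0.    0.87 -0.91]
[319. 238.] 1118 (array([ 447.1, -371.7]), array([26.4, 20. ]), 76.2, 1118, np.float64(0.0162))
[537. 238.] 1202 (array([ 594.3, -368.1]), array([20.4, 27. ]), 20.4, 1202, np.float64(0.0163))
[427. 238.] 1153 (array([ 520.1, -369.9]), array([20.3, 26.2]), 12.5, 1153, np.float64(0.0162))
[595. 352.] 186 (array([ 655.1, -453.2]), array([16.6,  5.3]), 32.0, 186, np.float64(0.0159))
move [-0.001 -0.002  0.445] roll 0.176
0.042997208611219556
```

Emit:
apply_moves:
  plan:
    - {"x": -0.003, "y": -0.004, "z": 0.1, "roll": 0.1, "fingers": 0.5}
    - {"x": -0.003, "y": -0.004, "z": 0.25, "roll": 0.172, "fingers": 0.5}
    - {"x": -0.003, "y": -0.004, "z": 0.37, "roll": 0.172, "fingers": 0.5}
    - {"x": -0.003, "y": -0.004, "z": 0.443, "roll": 0.172, "fingers": 0.5}
    - {"x": -0.003, "y": -0.004, "z": 0.443, "roll": 0.172, "fingers": 0.5}
    - {"x": -0.003, "y": -0.004, "z": 0.443, "roll": 0.172, "fingers": 0.1}
    - {"x": -0.003, "y": -0.004, "z": 0.443, "roll": 0.172, "fingers": 0.1}
    - {"x": -0.003, "y": -0.004, "z": 0.443, "roll": 0.172, "fingers": 0.1}
    - {"x": -0.003, "y": -0.004, "z": 0.443, "roll": 0.172, "fingers": 0.1}
  grip_force: 50

```text
time_s: 22.08
position: [0.4471, -0.3742, 0.0056]
orientation: [2.474, 1.932, 0.0]
force: [0.5, 0.4, 6.2]
finger_gap: 0.0183
finger_force: 50.7
```

Emit:
apply_moves:
  plan:
    - {"x": 0, "y": 0, "z": -0.15, "roll": 0, "fingers": 0.1}
    - {"x": 0, "y": 0, "z": -0.35, "roll": -0.1, "fingers": 0.1}
    - {"x": 0.1, "y": 0, "z": -0.6, "roll": -0.172, "fingers": 0.1}
    - {"x": 0.35, "y": -0.05, "z": -0.6, "roll": -0.172, "fingers": 0.1}
    - {"x": 0.6, "y": -0.1, "z": -0.6, "roll": -0.172, "fingers": 0.1}
    - {"x": 0.8, "y": -0.15, "z": -0.6, "roll": -0.172, "fingers": 0.1}
    - {"x": 0.8, "y": -0.15, "z": -0.6, "roll": -0.172, "fingers": 0.1}

```text
time_s: 22.95
position: [0.4567, -0.1658, 0.1543]
orientation: [-2.185, -2.252, 0.001]
force: [-0.1, -0.0, -0.8]
finger_gap: 0.0184
finger_force: 49.9
```

```bash
cat >> h.py <<'E'
def lo(lx,ly,a=.0244,o=(.4908,-.0750)):
    c,s=np.cos(a),np.sin(a); return o[0]+c*lx-s*ly, o[1]+s*lx+c*ly
E
python3 - <<'E'
from look import *
s=bot.get_state(); print(s["position"],s["orientation"],s["finger_gap"],s["joint_positions"])
d,T=wrist(); P=cloud(d,T); cv2.imwrite("pics/w8.png",d["frame"])
x,y=lo(0,.044); print(x,y); go(x,y,.0395,1.4)
E
```

```text
[ 0.45666745 -0.16584468  0.15428928] [-2.18458485e+00 -2.25226991e+00  6.26437975e-04] 0.018389790567808068 [-5.79072739e-01  4.63750663e-01  1.85049951e+00  4.71239875e-04
  8.31244902e-01 -6.09899028e-01]
0.48972650652657823 -0.03101309727018143
move [0.546 0.142 0.46 ] roll 0.003
```

View pics/w8.png

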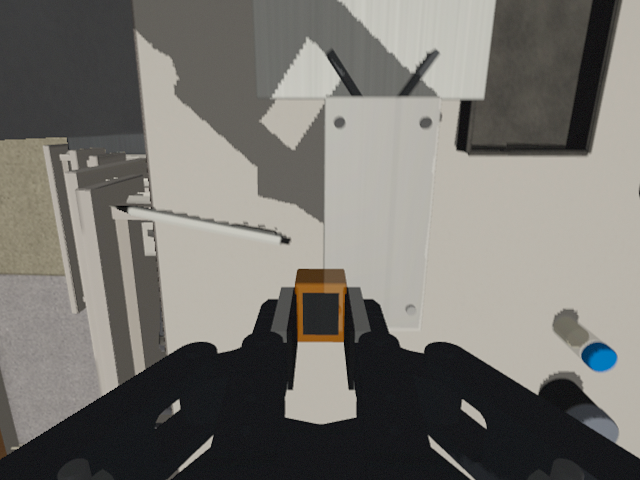

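Emit:
apply_moves:
  plan:
    - {"x": 0.25, "y": 0.1, "z": 0, "roll": 0.003, "fingers": 0.1}
    - {"x": 0.45, "y": 0.142, "z": 0, "roll": 0.003, "fingers": 0.1}
    - {"x": 0.546, "y": 0.142, "z": 0.1, "roll": 0.003, "fingers": 0.1}
    - {"x": 0.546, "y": 0.142, "z": 0.25, "roll": 0.003, "fingers": 0.1}
    - {"x": 0.546, "y": 0.142, "z": 0.38, "roll": 0.003, "fingers": 0.1}
    - {"x": 0.546, "y": 0.142, "z": 0.43, "roll": 0.003, "fingers": 0.1}
    - {"x": 0.546, "y": 0.142, "z": 0.45, "roll": 0.003, "fingers": 0.1}
    - {"x": 0.546, "y": 0.142, "z": 0.45, "roll": 0.003, "fingers": 0.1}

```text
time_s: 24.0
position: [0.4912, -0.0336, 0.0422]
orientation: [2.198, 2.243, 0.001]
force: [0.3, -0.2, -0.0]
finger_gap: 0.018
finger_force: 49.9
```

Run:
```python
from look import *
s=bot.get_state(); print(s["position"],s["orientation"],s["finger_gap"],s["force"])
x,y=lo(0,.044); go(x,y,.0403,1.4)
```

```text
[ 0.49120703 -0.03363472  0.04220736] [2.19844871e+00 2.24263583e+00 8.26357069e-04] 0.017972459903817687 [ 0.34240901 -0.23833293 -0.04773484]
move [ 0.011 -0.006  0.008] roll -0.003
```

Settle, release, and go back for block 2.

Emit:
apply_moves:
  plan:
    - {"x": 0.01, "y": -0.005, "z": 0.009, "roll": 0, "fingers": 0.1}
    - {"x": 0.01, "y": -0.005, "z": 0.009, "roll": 0, "fingers": 0.1}
    - {"x": 0.01, "y": -0.005, "z": 0.009, "roll": 0, "fingers": 0.45}
    - {"x": 0.01, "y": -0.005, "z": 0.009, "roll": 0, "fingers": 0.45}
    - {"x": 0.01, "y": -0.005, "z": 0.009, "roll": 0, "fingers": 0.45}
    - {"x": 0.01, "y": -0.005, "z": -0.1, "roll": 0, "fingers": 0.45}
    - {"x": 0.01, "y": -0.005, "z": -0.3, "roll": 0, "fingers": 0.5}
    - {"x": 0.01, "y": -0.005, "z": -0.45, "roll": 0, "fingers": 0.5}
    - {"x": 0.01, "y": -0.005, "z": -0.45, "roll": 0, "fingers": 0.5}

```text
time_s: 25.12
position: [0.4912, -0.031, 0.157]
orientation: [2.194, 2.24, 0.005]
force: [1.4, 1.0, -0.5]
finger_gap: 0.0427
finger_force: 0.0
```

```bash
cat >> look.py <<'E'
def deckblocks(d=None,T=None):
    if d is None: d,T=wrist()
    P=cloud(d,T); f=d["frame"]; hsv=cv2.cvtColor(f,cv2.COLOR_BGR2HSV)
    m=(P[...,2]>.046)&(P[...,2]<.054)&(P[...,0]>.42)&(P[...,0]<.55)&(P[...,1]>-.05)&(P[...,1]<.1)
    n,L,st,c=cv2.connectedComponentsWithStats(m.astype(np.uint8))
    for i in range(1,n):
        if st[i,4]>100:
            r=rect(P[L==i]); a=.0244; p=r[0]/1000-np.array([.4908,-.0750]); print("deck block px",c[i].round(),"lx,ly",[round(p[0]+a*p[1],4),round(p[1]-a*p[0],4)],r)
E
python3 - <<'E'
from look import *
deckblocks(); s=bot.get_state(); print(s["position"],s["orientation"]); go(.5203,-.3715,.15,12.4)
E
```

```text
deck block px [317. 229.] lx,ly [np.float64(-0.0003), np.float64(0.047)] (array([489.4, -28. ]), array([19.5, 25.8]), 0.8, 1066, np.float64(0.0502))
[ 0.48989944 -0.03066176  0.1553999 ] [2.19648281 2.24229701 0.00226261]
move [-1.366  0.093  0.023] roll -0.125
```

Emit:
apply_moves:
  plan:
    - {"x": -0.25, "y": 0.02, "z": 0, "roll": -0.06, "fingers": 0.5}
    - {"x": -0.5, "y": 0.04, "z": 0, "roll": -0.122, "fingers": 0.5}
    - {"x": -0.75, "y": 0.07, "z": 0, "roll": -0.122, "fingers": 0.5}
    - {"x": -1, "y": 0.093, "z": 0, "roll": -0.122, "fingers": 0.5}
    - {"x": -1, "y": 0.093, "z": 0, "roll": -0.122, "fingers": 0.5}
    - {"x": -1, "y": 0.093, "z": 0, "roll": -0.122, "fingers": 0.5}

```text
time_s: 25.92
position: [0.5162, -0.279, 0.1524]
orientation: [-1.972, -2.439, -0.001]
force: [-0.8, -0.2, 0.8]
finger_gap: 0.043
finger_force: 0.0
```

Run:
```python
from look import *
blocks(); go(.5203,-.3698,.006,12.4)
```

```text
25.93 [ 0.5162 -0.279   0.1524] [-1.972e+00 -2.439e+00 -1.000e-03] j [-0.69  0.58  1.6   0.    0.97 -0.9 ]
[492. 309.] 221 (array([ 668.8, -322. ]), array([32.1,  9.7]), 66.2, 221, np.float64(0.0158))
[303. 327.] 702 (array([ 520.2, -369.6]), array([20.2, 26.8]), 14.7, 702, np.float64(0.0163))
move [-0.364 -0.06   0.586] roll -0.002
```

Emit:
apply_moves:
  plan:
    - {"x": -0.2, "y": -0.04, "z": 0.1, "roll": -0.002, "fingers": 0.5}
    - {"x": -0.364, "y": -0.06, "z": 0.25, "roll": -0.005, "fingers": 0.5}
    - {"x": -0.364, "y": -0.06, "z": 0.45, "roll": -0.005, "fingers": 0.5}
    - {"x": -0.364, "y": -0.06, "z": 0.59, "roll": -0.005, "fingers": 0.5}
    - {"x": -0.364, "y": -0.06, "z": 0.59, "roll": -0.005, "fingers": 0.5}
    - {"x": -0.364, "y": -0.06, "z": 0.59, "roll": -0.005, "fingers": 0.5}
    - {"x": -0.364, "y": -0.06, "z": 0.59, "roll": -0.005, "fingers": 0.1}
    - {"x": -0.364, "y": -0.06, "z": 0.59, "roll": -0.005, "fingers": 0.1}
    - {"x": -0.364, "y": -0.06, "z": 0.59, "roll": -0.005, "fingers": 0.1}
    - {"x": -0.364, "y": -0.06, "z": 0.59, "roll": -0.005, "fingers": 0.1}

```text
time_s: 27.22
position: [0.5234, -0.3728, 0.0092]
orientation: [1.962, 2.449, 0.0]
force: [-0.5, 0.7, 6.6]
finger_gap: 0.0181
finger_force: 50.1
```

Emit:
apply_moves:
  plan:
    - {"x": 0, "y": 0, "z": -0.15, "roll": 0, "fingers": 0.1}
    - {"x": 0, "y": 0, "z": -0.35, "roll": 0.06, "fingers": 0.1}
    - {"x": 0.1, "y": 0, "z": -0.55, "roll": 0.125, "fingers": 0.1}
    - {"x": 0.35, "y": 0, "z": -0.6, "roll": 0.125, "fingers": 0.1}
    - {"x": 0.6, "y": 0.1, "z": -0.6, "roll": 0.125, "fingers": 0.1}
    - {"x": 0.85, "y": 0.15, "z": -0.6, "roll": 0.125, "fingers": 0.1}
    - {"x": 0.98, "y": 0.2, "z": -0.6, "roll": 0.125, "fingers": 0.1}
    - {"x": 0.98, "y": 0.2, "z": -0.6, "roll": 0.125, "fingers": 0.1}

```text
time_s: 28.22
position: [0.517, -0.1189, 0.1575]
orientation: [-2.19, -2.252, -0.0]
force: [0.1, -0.2, 0.1]
finger_gap: 0.0179
finger_force: 49.3
```

Run:
```python
from look import *
s=bot.get_state(); print(s["position"],s["orientation"],s["finger_gap"])
x,y=lo(0,.0745); print(x,y); go(x,y,.0415,1.4)
```

```text
[ 0.51696986 -0.11894251  0.15750237] [-2.18952101e+00 -2.25245148e+00 -3.63325991e-04] 0.01790093684085017
0.4889823803688654 -0.0005221760597390046
move [ 0.476 -0.098  0.464] roll 0.002
```

Emit:
apply_moves:
  plan:
    - {"x": 0.2, "y": -0.06, "z": 0, "roll": 0.002, "fingers": 0.1}
    - {"x": 0.4, "y": -0.098, "z": 0, "roll": 0.002, "fingers": 0.1}
    - {"x": 0.466, "y": -0.098, "z": 0.1, "roll": 0.002, "fingers": 0.1}
    - {"x": 0.466, "y": -0.098, "z": 0.2, "roll": 0.002, "fingers": 0.1}
    - {"x": 0.466, "y": -0.098, "z": 0.3, "roll": 0.002, "fingers": 0.1}
    - {"x": 0.466, "y": -0.098, "z": 0.38, "roll": 0.002, "fingers": 0.1}
    - {"x": 0.466, "y": -0.098, "z": 0.38, "roll": 0.002, "fingers": 0.1}

```text
time_s: 29.1
position: [0.4899, -0.007, 0.061]
orientation: [-2.199, -2.242, 0.002]
force: [-0.4, -0.1, -0.4]
finger_gap: 0.0182
finger_force: 49.3
```

Run:
```python
from look import *
s=bot.get_state(); print(s["position"],s["orientation"],s["finger_gap"])
x,y=lo(0,.0718); print(x,y); go(x,y,.0435,1.4)
d,T=wrist(); P=cloud(d,T); z=s["position"][2]
q=sel(P,.46,.52,-.04,.04,z-.0,z+.011); print(rect(q))
cv2.imwrite("pics/w9.png",cv2.resize(d["frame"][180:400,160:480],None,fx=2,fy=2))
```

```text
[ 0.48991243 -0.00704655  0.06099369] [-2.19852122e+00 -2.24207068e+00  1.79917176e-03] 0.018179787145224377
0.4890482538320072 -0.003221372363614236
move [ 0.015 -0.003  0.07 ] roll -0.003
(array([491.2,  -3. ]), array([35.4, 33.3]), 38.7, 3433, np.float64(0.0679))
```

View pics/w9.png

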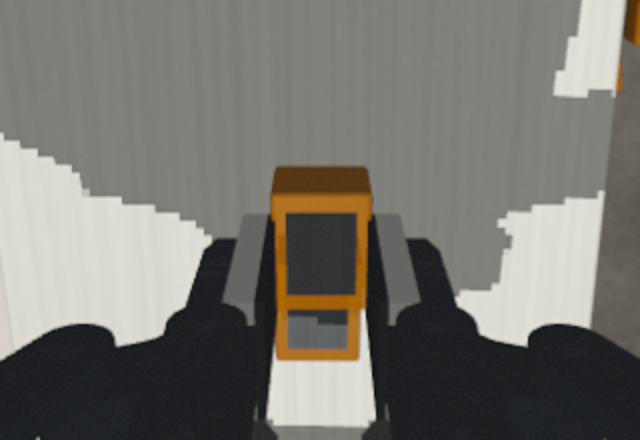

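Emit:
apply_moves:
  plan:
    - {"x": 0.018, "y": -0.003, "z": 0, "roll": -0.003, "fingers": 0.1}
    - {"x": 0.018, "y": -0.003, "z": 0.0, "roll": -0.003, "fingers": 0.1}
    - {"x": 0.018, "y": -0.003, "z": 0.04, "roll": -0.003, "fingers": 0.1}
    - {"x": 0.018, "y": -0.003, "z": 0.065, "roll": -0.003, "fingers": 0.1}
    - {"x": 0.018, "y": -0.003, "z": 0.07, "roll": -0.003, "fingers": 0.1}
    - {"x": 0.018, "y": -0.003, "z": 0.07, "roll": -0.003, "fingers": 0.1}

```text
time_s: 29.9
position: [0.4892, -0.0017, 0.044]
orientation: [-2.193, -2.249, 0.001]
force: [0.9, 0.6, -0.9]
finger_gap: 0.018
finger_force: 49.3
```

Emit:
apply_moves:
  plan:
    - {"x": 0, "y": 0, "z": 0.0, "roll": 0, "fingers": 0.4}
    - {"x": 0, "y": 0, "z": 0.0, "roll": 0, "fingers": 0.4}
    - {"x": 0, "y": 0, "z": 0.0, "roll": 0, "fingers": 0.4}
    - {"x": 0, "y": 0, "z": -0.1, "roll": 0, "fingers": 0.45}
    - {"x": 0, "y": 0, "z": -0.3, "roll": 0, "fingers": 0.5}
    - {"x": 0, "y": 0, "z": -0.45, "roll": 0, "fingers": 0.5}
    - {"x": 0, "y": 0, "z": -0.45, "roll": 0, "fingers": 0.5}

```text
time_s: 30.78
position: [0.4914, -0.0021, 0.1596]
orientation: [2.189, 2.245, 0.006]
force: [-0.8, 0.5, -0.1]
finger_gap: 0.0426
finger_force: 0.0
```

Run:
```python
from look import *
deckblocks(); s=bot.get_state(); print(s["position"],s["orientation"]); go(.5945,-.3677,.15,21)
```

```text
deck block px [316. 227.] lx,ly [np.float64(-0.0), np.float64(0.0767)] (array([488.9,   1.7]), array([19.6, 26.2]), 1.6, 1061, np.float64(0.0502))
deck block px [315. 267.] lx,ly [np.float64(-0.0005), np.float64(0.0468)] (array([489.2, -28.2]), array([19.6, 26.4]), 1.1, 985, np.float64(0.0502))
[ 0.49001502 -0.00181874  0.15800221] [2.19106962 2.24746421 0.00262787]
move [-1.474  0.381  0.034] roll -0.217
```

Emit:
apply_moves:
  plan:
    - {"x": -0.25, "y": 0.07, "z": 0, "roll": -0.1, "fingers": 0.5}
    - {"x": -0.5, "y": 0.14, "z": 0, "roll": -0.2, "fingers": 0.5}
    - {"x": -0.75, "y": 0.21, "z": 0, "roll": -0.217, "fingers": 0.5}
    - {"x": -1, "y": 0.29, "z": 0, "roll": -0.217, "fingers": 0.5}
    - {"x": -1, "y": 0.35, "z": 0, "roll": -0.217, "fingers": 0.5}
    - {"x": -1, "y": 0.381, "z": 0, "roll": -0.217, "fingers": 0.5}
    - {"x": -1, "y": 0.381, "z": 0, "roll": -0.217, "fingers": 0.5}

```text
time_s: 31.7
position: [0.5901, -0.2477, 0.1553]
orientation: [-1.776, -2.587, -0.0]
force: [-0.6, 0.5, 0.5]
finger_gap: 0.0428
finger_force: 0.0
```

Run:
```python
from look import *
blocks(); go(.5945,-.3672,.008,21)
```

```text
31.7 [ 0.5901 -0.2477  0.1553] [-1.776 -2.587 -0.   ] j [-0.57  0.64  1.46  0.    1.05 -0.94]
[277. 351.] 625 (array([ 594.9, -367.7]), array([19.9, 27.1]), 20.0, 625, np.float64(0.0163))
move [-0.455 -0.154  0.59 ] roll 0.001
```

Emit:
apply_moves:
  plan:
    - {"x": -0.2, "y": -0.08, "z": 0.0, "roll": 0, "fingers": 0.5}
    - {"x": -0.4, "y": -0.154, "z": 0.05, "roll": 0, "fingers": 0.5}
    - {"x": -0.457, "y": -0.154, "z": 0.25, "roll": 0, "fingers": 0.5}
    - {"x": -0.457, "y": -0.154, "z": 0.45, "roll": 0, "fingers": 0.5}
    - {"x": -0.457, "y": -0.154, "z": 0.588, "roll": 0, "fingers": 0.5}
    - {"x": -0.457, "y": -0.154, "z": 0.588, "roll": 0, "fingers": 0.5}
    - {"x": -0.457, "y": -0.154, "z": 0.588, "roll": 0, "fingers": 0.1}
    - {"x": -0.457, "y": -0.154, "z": 0.588, "roll": 0, "fingers": 0.1}
    - {"x": -0.457, "y": -0.154, "z": 0.588, "roll": 0, "fingers": 0.1}
    - {"x": -0.457, "y": -0.154, "z": 0.588, "roll": 0, "fingers": 0.1}

```text
time_s: 33.0
position: [0.597, -0.3704, 0.0121]
orientation: [1.778, 2.586, -0.0]
force: [-0.2, 1.7, 6.3]
finger_gap: 0.0177
finger_force: 49.6
```

Emit:
apply_moves:
  plan:
    - {"x": 0, "y": 0, "z": -0.15, "roll": 0, "fingers": 0.1}
    - {"x": 0, "y": 0, "z": -0.35, "roll": 0.1, "fingers": 0.1}
    - {"x": 0.1, "y": 0, "z": -0.55, "roll": 0.2, "fingers": 0.1}
    - {"x": 0.35, "y": 0, "z": -0.6, "roll": 0.217, "fingers": 0.1}
    - {"x": 0.6, "y": -0.0, "z": -0.6, "roll": 0.217, "fingers": 0.1}
    - {"x": 0.85, "y": 0, "z": -0.6, "roll": 0.217, "fingers": 0.1}
    - {"x": 0.98, "y": 0.0, "z": -0.6, "roll": 0.217, "fingers": 0.1}
    - {"x": 0.98, "y": 0.0, "z": -0.6, "roll": 0.217, "fingers": 0.1}

```text
time_s: 34.0
position: [0.5066, -0.1383, 0.1603]
orientation: [-2.189, -2.252, 0.001]
force: [1.0, 0.0, -0.1]
finger_gap: 0.0178
finger_force: 48.9
```

Run:
```python
from look import *
s=bot.get_state(); print(s["position"],s["orientation"],s["finger_gap"])
x,y=lo(0,.102); print(x,y); go(x,y,.065,1.4)
```

```text
[ 0.50655617 -0.13830841  0.16028492] [-2.18852289e+00 -2.25172326e+00  6.89463691e-04] 0.017785854611741196
0.48831144694797674 0.026969638146397593
move [ 0.663 -0.054  0.382] roll 0.003
```

Emit:
apply_moves:
  plan:
    - {"x": 0.25, "y": -0.03, "z": 0, "roll": 0.003, "fingers": 0.1}
    - {"x": 0.5, "y": -0.054, "z": 0, "roll": 0.003, "fingers": 0.1}
    - {"x": 0.665, "y": -0.054, "z": 0.05, "roll": 0.003, "fingers": 0.1}
    - {"x": 0.665, "y": -0.054, "z": 0.2, "roll": 0.003, "fingers": 0.1}
    - {"x": 0.665, "y": -0.054, "z": 0.3, "roll": 0.003, "fingers": 0.1}
    - {"x": 0.665, "y": -0.054, "z": 0.37, "roll": 0.003, "fingers": 0.1}
    - {"x": 0.665, "y": -0.054, "z": 0.37, "roll": 0.003, "fingers": 0.1}
    - {"x": 0.665, "y": -0.054, "z": 0.37, "roll": 0.003, "fingers": 0.1}

```text
time_s: 35.0
position: [0.4917, 0.0242, 0.0678]
orientation: [2.198, 2.242, 0.002]
force: [-0.5, 1.0, -0.7]
finger_gap: 0.0178
finger_force: 48.9
```

Run:
```python
from look import *
s=bot.get_state(); print(s["position"],s["orientation"],s["finger_gap"])
x,y=lo(0,.102); print(x,y); go(x,y,.047,1.4)
d,T=wrist(); deckblocks(d,T)
P=cloud(d,T); hsv=cv2.cvtColor(d["frame"],cv2.COLOR_BGR2HSV); m=(hsv[...,0]<22)&(hsv[...,1]>110)&(hsv[...,2]>60)
q=P[m]; q=q[(q[:,2]>.058)&(q[:,2]<.1)&(q[:,1]<.08)]; print(rect(q), np.nanmin(q,0),np.nanmax(q,0))
```

```text
[0.49167807 0.02418364 0.06780184] [2.19808098e+00 2.24224592e+00 1.54500220e-03] 0.017816377328178146
0.48831144694797674 0.026969638146397593
move [ 0.011 -0.013  0.083] roll -0.003
deck block px [316. 343.] lx,ly [np.float64(0.0009), np.float64(0.0703)] (array([490. ,  -4.7]), array([14. , 17.7]), 89.3, 826, np.float64(0.0504))
deck block px [314. 381.] lx,ly [np.float64(-0.0007), np.float64(0.0473)] (array([488.9, -27.7]), array([19.9, 27. ]), 1.4, 1818, np.float64(0.0501))
(array([491.3,  27.2]), array([19.4, 28.3]), 2.1, 1889, np.float64(0.0701)) [0.48113687 0.0126964  0.05807696] [0.50064708 0.04103444 0.09907743]
```

Emit:
apply_moves:
  plan:
    - {"x": 0.014, "y": -0.012, "z": 0, "roll": -0.003, "fingers": 0.1}
    - {"x": 0.014, "y": -0.012, "z": 0.0, "roll": -0.003, "fingers": 0.1}
    - {"x": 0.014, "y": -0.012, "z": 0.05, "roll": -0.003, "fingers": 0.1}
    - {"x": 0.014, "y": -0.012, "z": 0.075, "roll": -0.003, "fingers": 0.1}
    - {"x": 0.014, "y": -0.012, "z": 0.083, "roll": -0.003, "fingers": 0.1}
    - {"x": 0.014, "y": -0.012, "z": 0.083, "roll": -0.003, "fingers": 0.1}

```text
time_s: 35.8
position: [0.4872, 0.0284, 0.0462]
orientation: [-2.193, -2.249, 0.001]
force: [-0.2, -0.2, -0.7]
finger_gap: 0.0178
finger_force: 48.9
```

Emit:
apply_moves:
  plan:
    - {"x": 0, "y": 0, "z": 0.0, "roll": 0, "fingers": 0.4}
    - {"x": 0, "y": 0, "z": 0.0, "roll": 0, "fingers": 0.4}
    - {"x": 0, "y": 0, "z": 0.0, "roll": 0, "fingers": 0.4}
    - {"x": 0, "y": 0, "z": -0.1, "roll": 0, "fingers": 0.45}
    - {"x": 0, "y": 0, "z": -0.3, "roll": 0, "fingers": 0.5}
    - {"x": 0, "y": 0, "z": -0.5, "roll": 0, "fingers": 0.5}
    - {"x": 0, "y": 0, "z": -0.65, "roll": 0, "fingers": 0.5}
    - {"x": 0, "y": 0, "z": -0.65, "roll": 0, "fingers": 0.5}

```text
time_s: 36.8
position: [0.4894, 0.0281, 0.2121]
orientation: [2.188, 2.245, 0.007]
force: [0.9, -0.3, -0.6]
finger_gap: 0.0429
finger_force: 0.0
```

Run:
```python
from look import *
d,T=wrist(); deckblocks(d,T); s=bot.get_state(); print(s["position"],s["orientation"],s["joint_positions"])
im=bot.get_image("top"); P=cloud(im,im["cam_to_world"])
print('stick',rect(sel(P,.40,.52,.25,.4,.05,.075)),'scr',rect(sel(P,.53,.62,.25,.4,.05,.08)))
```

```text
deck block px [317. 211.] lx,ly [np.float64(-0.0009), np.float64(0.1065)] (array([487.3,  31.4]), array([19.3, 25.9]), 1.0, 747, np.float64(0.0503))
deck block px [318. 245.] lx,ly [np.float64(0.0004), np.float64(0.0767)] (array([489.3,   1.7]), array([18.9, 25.7]), 0.9, 684, np.float64(0.0502))
deck block px [317. 277.] lx,ly [np.float64(-0.0004), np.float64(0.0467)] (array([489.3, -28.3]), array([20. , 26.3]), 0.8, 662, np.float64(0.0502))
[0.48791808 0.02831158 0.21024623] [2.19112886 2.24753447 0.00294047] [-1.71154401e-01  3.74515263e-01  1.79303073e+00  4.72631939e-07
  9.70736469e-01 -1.96568884e-01]
stick (array([454.9, 323.6]), array([21. , 28.4]), 15.5, 99, np.float64(0.0623)) scr (array([564. , 324.1]), array([23.5, 42.4]), 1.2, 173, np.float64(0.0667))
```

Emit:
apply_moves:
  plan:
    - {"x": 0.25, "y": 0, "z": 0, "roll": -0.1, "fingers": 0.7}
    - {"x": 0.5, "y": 0, "z": 0, "roll": -0.14, "fingers": 0.7}
    - {"x": 0.75, "y": -0.05, "z": 0, "roll": -0.14, "fingers": 0.7}
    - {"x": 0.95, "y": -0.1, "z": 0, "roll": -0.14, "fingers": 0.7}
    - {"x": 0.95, "y": -0.12, "z": 0, "roll": -0.14, "fingers": 0.7}
    - {"x": 0.95, "y": -0.12, "z": 0, "roll": -0.14, "fingers": 0.7}
    - {"x": 0.95, "y": -0.12, "z": 0, "roll": -0.14, "fingers": 0.7}

```text
time_s: 37.78
position: [0.4515, 0.2637, 0.2083]
orientation: [-1.935, -2.474, 0.002]
force: [0.4, -0.7, -0.1]
finger_gap: 0.0597
finger_force: 0.0
```

Run:
```python
from look import *
s=bot.get_state(); print(s["position"],s["orientation"],s["finger_gap"])
d,T=wrist(); P=cloud(d,T)
r=rect(sel(P,.40,.52,.25,.4,.060,.072)); print('stick',r)
q=sel(P,.40,.54,.15,.30,.011,.02); print('bar',rect(q))
x,y=r[0]/1000; go(x,y,.025,14.5)
```

```text
[0.45154382 0.2636779  0.20834704] [-1.93508317e+00 -2.47420509e+00  2.20879626e-03] 0.05968760712502019
stick (array([456.9, 323.7]), array([19.7, 27. ]), 14.3, 984, np.float64(0.0644))
bar (array([475.2, 249.5]), array([ 12.1, 106.9]), 13.9, 1448, np.float64(0.0151))
move [0.228 0.078 0.734] roll -0.006
```

Emit:
apply_moves:
  plan:
    - {"x": 0.228, "y": 0.078, "z": 0.1, "roll": -0.002, "fingers": 0.7}
    - {"x": 0.228, "y": 0.078, "z": 0.3, "roll": -0.002, "fingers": 0.7}
    - {"x": 0.228, "y": 0.078, "z": 0.45, "roll": -0.002, "fingers": 0.7}
    - {"x": 0.228, "y": 0.078, "z": 0.62, "roll": -0.002, "fingers": 0.7}
    - {"x": 0.228, "y": 0.078, "z": 0.73, "roll": -0.002, "fingers": 0.7}
    - {"x": 0.228, "y": 0.078, "z": 0.73, "roll": -0.002, "fingers": 0.7}
    - {"x": 0.228, "y": 0.078, "z": 0.73, "roll": -0.002, "fingers": 0.1}
    - {"x": 0.228, "y": 0.078, "z": 0.73, "roll": -0.002, "fingers": 0.1}
    - {"x": 0.228, "y": 0.078, "z": 0.73, "roll": -0.002, "fingers": 0.1}
    - {"x": 0.228, "y": 0.078, "z": 0.73, "roll": -0.002, "fingers": 0.1}
  grip_force: 90

```text
time_s: 39.08
position: [0.4576, 0.3255, 0.0282]
orientation: [1.928, 2.478, 0.004]
force: [0.2, -0.7, 6.4]
finger_gap: 0.0187
finger_force: 88.6
```

Emit:
apply_moves:
  plan:
    - {"x": 0, "y": 0, "z": -0.1, "roll": 0, "fingers": 0.1}
    - {"x": 0, "y": 0, "z": -0.3, "roll": 0, "fingers": 0.1}
    - {"x": 0, "y": 0, "z": -0.42, "roll": 0.06, "fingers": 0.1}
    - {"x": 0, "y": 0, "z": -0.42, "roll": 0.14, "fingers": 0.1}
    - {"x": 0, "y": 0, "z": -0.42, "roll": 0.14, "fingers": 0.1}

```text
time_s: 39.7
position: [0.4563, 0.3252, 0.1323]
orientation: [2.187, 2.254, 0.002]
force: [-0.3, 0.4, -1.6]
finger_gap: 0.0191
finger_force: 87.8
```

```bash
cat >> look.py <<'E'
def stick():
    s=bot.get_state(); print(s["time_s"],s["position"].round(4),s["orientation"].round(4),"gap",s["finger_gap"].round(4),"F",s["force"].round(1))
    d,T=wrist(); P=cloud(d,T); p=s["position"]; a=.0244
    hsv=cv2.cvtColor(d["frame"],cv2.COLOR_BGR2HSV); m=(hsv[...,0]<28)&(hsv[...,1]>40)&(hsv[...,2]>60)
    q=P[m]; q=q[(abs(q[:,0]-p[0])<.05)&(q[:,1]<p[1]-.04)&(q[:,1]>p[1]-.16)&(abs(q[:,2]-(p[2]-.012))<.012)]
    if len(q)>30:
        y0=q[:,1].min(); tip=q[q[:,1]<y0+.02]; root=q[q[:,1]>y0+.05]
        print('bar tip y',y0.round(4),'x@tip',tip[:,0].mean().round(4),'x@root',root[:,0].mean().round(4),root[:,1].mean().round(3),'ztop tip/root',np.median(tip[:,2]).round(4),np.median(root[:,2]).round(4))
    return d,T,P
E
python3 - <<'E'
from look import *
d,T,P=stick(); cv2.imwrite("pics/w10.png",d["frame"])
x,y=lo(0,.256); print(x,y); go(x,y,.10,1.4)
E
```

```text
Traceback (most recent call last):
  File "look.py", line 20, in stick
    s=bot.get_state(); print(s["time_s"],s["position"].round(4),s["orientation"].round(4),"gap",s["finger_gap"].round(4),"F",s["force"].round(1))
                                                                                                ^^^^^^^^^^^^^^^^^^^^^
AttributeError: 'float' object has no attribute 'round'
```

```bash
sed -i 's/s\["finger_gap"\].round(4)/round(s["finger_gap"],4)/' look.py
python3 - <<'E'
from look import *
d,T,P=stick(); cv2.imwrite("pics/w10.png",d["frame"])
x,y=lo(0,.262); print(x,y); go(x,y,.10,1.4)
E
```

```text
39.7 [0.4563 0.3252 0.1323] [2.1874e+00 2.2544e+00 1.7000e-03] gap 0.0191 F [-0.3  0.4 -1.6]
bar tip y 0.2517 x@tip 0.4574 x@root nan nan ztop tip/root 0.1192 nan
0.484407834317352 0.18692201170937423
move [-0.556  0.096  0.127] roll 0.004look.py:26: RuntimeWarning: Mean of empty slice.
  print('bar tip y',y0.round(4),'x@tip',tip[:,0].mean().round(4),'x@root',root[:,0].mean().round(4),root[:,1].mean().round(3),'ztop tip/root',np.median(tip[:,2]).round(4),np.median(root[:,2]).round(4))
  ret = ret.dtype.type(ret / rcount)
  return _methods._mean(a, axis=axis, dtype=dtype,
```

Emit:
apply_moves:
  plan:
    - {"x": -0.2, "y": 0.04, "z": 0, "roll": 0.004, "fingers": 0.1}
    - {"x": -0.4, "y": 0.08, "z": 0, "roll": 0.004, "fingers": 0.1}
    - {"x": -0.556, "y": 0.096, "z": 0.05, "roll": 0.004, "fingers": 0.1}
    - {"x": -0.556, "y": 0.096, "z": 0.12, "roll": 0.004, "fingers": 0.1}
    - {"x": -0.556, "y": 0.096, "z": 0.2, "roll": 0.004, "fingers": 0.1}
    - {"x": -0.556, "y": 0.096, "z": 0.2, "roll": 0.004, "fingers": 0.1}
    - {"x": -0.556, "y": 0.096, "z": 0.2, "roll": 0.004, "fingers": 0.1}

```text
time_s: 40.62
position: [0.4844, 0.187, 0.0816]
orientation: [-2.195, -2.247, 0.0]
force: [0.5, 0.9, -0.8]
finger_gap: 0.0195
finger_force: 87.8
```

Run:
```python
from look import *
s=bot.get_state(); print(s["position"],s["orientation"],s["finger_gap"])
x,y=lo(0,.262); go(x,y,.0605,1.4)
a=bot.get_image("top"); T=a["cam_to_world"]; f=a["frame"]
P=cloud(a,T)
hsv=cv2.cvtColor(f,cv2.COLOR_BGR2HSV); m=(hsv[...,0]<28)&(hsv[...,1]>70)&(hsv[...,2]>60)&(P[...,1]<.19)&(P[...,1]>-.06)&(P[...,0]>.4)&(P[...,0]<.55)
for b in blobs(m,a,T,.055,6): print(b)
b=bot.get_image("scene")["frame"]
cv2.imwrite("pics/s11.png",np.hstack([cv2.resize(f[215:315,190:350],(560,350),interpolation=cv2.INTER_CUBIC)[:, :400],cv2.resize(b[195:295,160:280],(400,333),interpolation=cv2.INTER_CUBIC)[[*range(333)]+[332]*17]]))
```

```text
[0.4844258  0.18697337 0.08163127] [-2.19539683e+00 -2.24706816e+00  1.72273632e-04] 0.019496635377114737
move [-0.    -0.     0.085] roll -0.001
([234, 272], 306, [0.4855000078678131, 0.12430000305175781], [475.9, 118.6], [120.1, 50.6], 81.5)
([288, 271], 120, [0.48669999837875366, -0.012400000356137753], [487.3, -13.7], [55.6, 17.9], 89.0)
([271, 272], 54, [0.4853000044822693, 0.030700000002980232], [485.5, 30.5], [23.0, 17.8], 89.0)
```

View pics/s11.png

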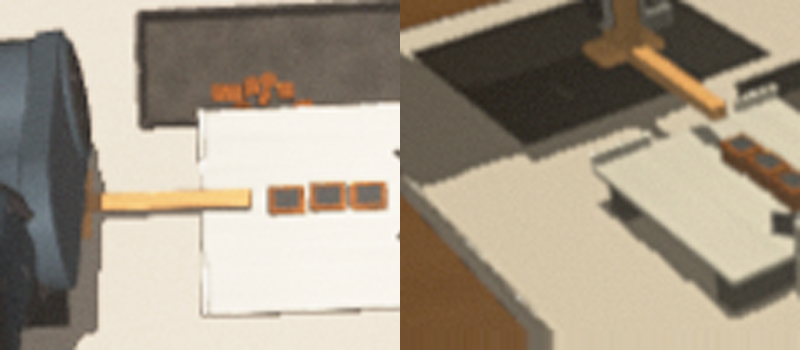

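Emit:
apply_moves:
  plan:
    - {"x": 0, "y": 0, "z": 0.05, "roll": 0, "fingers": 0.1}
    - {"x": 0, "y": 0, "z": 0.083, "roll": 0, "fingers": 0.1}
    - {"x": 0, "y": 0, "z": 0.083, "roll": 0, "fingers": 0.1}
    - {"x": -0.05, "y": 0, "z": 0.083, "roll": 0, "fingers": 0.1}
    - {"x": -0.1, "y": 0, "z": 0.083, "roll": 0, "fingers": 0.1}
    - {"x": -0.15, "y": 0, "z": 0.083, "roll": 0, "fingers": 0.1}
    - {"x": -0.2, "y": 0, "z": 0.083, "roll": 0, "fingers": 0.1}
    - {"x": -0.25, "y": 0, "z": 0.083, "roll": 0, "fingers": 0.1}
    - {"x": -0.25, "y": 0, "z": 0.083, "roll": 0, "fingers": 0.1}

```text
time_s: 41.85
position: [0.4859, 0.1232, 0.0608]
orientation: [2.199, 2.244, -0.0]
force: [-0.3, -0.7, -0.8]
finger_gap: 0.0191
finger_force: 87.9
```

```bash
cat > chk.py <<'E'
from look import *
def chk():
    s=bot.get_state(); print(round(s["time_s"],2),s["position"].round(4),s["orientation"].round(3),"gap",round(s["finger_gap"],4),"F",s["force"].round(1))
    a=bot.get_image("top"); T=a["cam_to_world"]; f=a["frame"]; hsv=cv2.cvtColor(f,cv2.COLOR_BGR2HSV)
    m=(hsv[...,0]<28)&(hsv[...,1]>60)&(hsv[...,2]>60); m[:258]=0;m[290:]=0;m[:,225:][:, 160:]=0;m[:,:225]=0
    for b in blobs(m,a,T,.05,6): print(b)
    return s,a
E
python3 - <<'E'
from chk import *
chk(); x,y=lo(0,.13); go(x,y,.0608,1.4)
E
```

```text
41.85 [0.4859 0.1232 0.0608] [ 2.199  2.244 -0.   ] gap 0.0191 F [-0.3 -0.7 -0.8]
([280, 271], 382, [0.48669999837875366, 0.00839999970048666], [484.9, 10.8], [23.0, 179.4], 3.4)
([317, 269], 9, [0.49050000309944153, -0.08420000225305557], [489.7, -84.5], [18.1, 2.5], 6.9)
move [-0.275  0.001  0.   ] roll -0.002
```

Emit:
apply_moves:
  plan:
    - {"x": -0.05, "y": 0, "z": 0, "roll": -0.001, "fingers": 0.1}
    - {"x": -0.1, "y": 0, "z": 0, "roll": -0.001, "fingers": 0.1}
    - {"x": -0.15, "y": 0, "z": 0, "roll": -0.001, "fingers": 0.1}
    - {"x": -0.2, "y": 0, "z": 0, "roll": -0.001, "fingers": 0.1}
    - {"x": -0.25, "y": 0, "z": 0, "roll": -0.001, "fingers": 0.1}
    - {"x": -0.3, "y": 0, "z": 0, "roll": -0.001, "fingers": 0.1}
    - {"x": -0.3, "y": 0, "z": 0, "roll": -0.001, "fingers": 0.1}

```text
time_s: 42.78
position: [0.4876, 0.0482, 0.0608]
orientation: [2.197, 2.246, -0.0]
force: [0.7, 0.2, -0.8]
finger_gap: 0.0191
finger_force: 87.9
```

Run:
```python
from chk import *
chk(); x,y=lo(0,.058); go(x,y,.0608,1.4)
```

```text
42.77 [0.4876 0.0482 0.0608] [ 2.197  2.246 -0.   ] gap 0.0191 F [ 0.7  0.2 -0.8]
([332, 269], 56, [0.4900999963283539, -0.12300000339746475], [491.5, -122.5], [40.4, 18.0], 89.0)
([346, 268], 13, [0.4921000003814697, -0.1582999974489212], [492.2, -156.8], [7.6, 15.5], 88.3)
([318, 269], 7, [0.49079999327659607, -0.08709999918937683], [490.8, -87.1], [0.0, 15.4], 88.9)
([296, 271], 175, [0.48739999532699585, -0.030700000002980232], [487.9, -30.0], [88.6, 12.8], 89.0)
move [-0.263  0.002 -0.   ] roll -0.001
```

Remaining 65 mm to the stop; go most of it, then creep with force checks.

Emit:
apply_moves:
  plan:
    - {"x": -0.05, "y": 0, "z": 0, "roll": 0, "fingers": 0.1}
    - {"x": -0.1, "y": 0.001, "z": 0, "roll": 0, "fingers": 0.1}
    - {"x": -0.15, "y": 0.001, "z": 0, "roll": 0, "fingers": 0.1}
    - {"x": -0.2, "y": 0.002, "z": 0, "roll": 0, "fingers": 0.1}
    - {"x": -0.24, "y": 0.002, "z": 0, "roll": 0, "fingers": 0.1}
    - {"x": -0.24, "y": 0.002, "z": 0, "roll": 0, "fingers": 0.1}

```text
time_s: 43.58
position: [0.4896, -0.0116, 0.0608]
orientation: [2.196, 2.246, 0.0]
force: [-0.2, 0.6, -1.9]
finger_gap: 0.0188
finger_force: 87.9
```

Emit:
apply_moves:
  plan:
    - {"x": -0.006, "y": 0, "z": 0, "roll": 0, "fingers": 0.1}
    - {"x": -0.012, "y": 0, "z": 0, "roll": 0, "fingers": 0.1}
    - {"x": -0.018, "y": 0, "z": 0, "roll": 0, "fingers": 0.1}

```text
time_s: 43.95
position: [0.4894, -0.0148, 0.0608]
orientation: [-2.194, -2.248, -0.0]
force: [-0.5, 0.4, -0.8]
finger_gap: 0.019
finger_force: 88.0
```

Emit:
apply_moves:
  plan:
    - {"x": -0.004, "y": 0, "z": 0, "roll": 0, "fingers": 0.1}
    - {"x": -0.008, "y": 0, "z": 0, "roll": 0, "fingers": 0.1}
    - {"x": -0.008, "y": 0, "z": 0, "roll": 0, "fingers": 0.1}

```text
time_s: 44.32
position: [0.4892, -0.0162, 0.0609]
orientation: [-2.194, -2.246, -0.001]
force: [0.2, 5.4, 0.3]
finger_gap: 0.0192
finger_force: 88.2
```

Run:
```python
from chk import *
s,a=chk(); x,y=lo(0,.058); go(x,y,.0608,1.4)
f=bot.get_image("scene"); T=f["cam_to_world"]; print('stop px',proj(f,T,np.array([*lo(0,-.15),.044])))
```

```text
44.33 [ 0.4892 -0.0162  0.0609] [-2.194e+00 -2.246e+00 -1.000e-03] gap 0.0192 F [0.2 5.4 0.3]
([343, 269], 13, [0.4909000098705292, -0.14949999749660492], [491.9, -149.3], [15.6, 5.0], 7.7)
([357, 268], 61, [0.492900013923645, -0.18569999933242798], [493.0, -184.7], [48.0, 18.0], 89.0)
([371, 268], 11, [0.491100013256073, -0.22190000116825104], [492.4, -222.4], [7.2, 16.3], 69.6)
([311, 270], 31, [0.48890000581741333, -0.06859999895095825], [489.8, -68.0], [12.7, 12.8], 89.0)
move [-0.003  0.001  0.   ] roll -0.001
stop px (np.float64(339.2138616966841), np.float64(293.88581399418285))
```

Emit:
apply_moves:
  plan:
    - {"x": 0.04, "y": 0, "z": 0, "roll": 0, "fingers": 0.1}
    - {"x": 0.14, "y": 0, "z": 0, "roll": 0, "fingers": 0.1}
    - {"x": 0.24, "y": 0, "z": 0, "roll": 0, "fingers": 0.1}
    - {"x": 0.34, "y": 0, "z": 0, "roll": 0, "fingers": 0.1}
    - {"x": 0.44, "y": 0, "z": 0, "roll": 0, "fingers": 0.1}
    - {"x": 0.54, "y": 0, "z": 0, "roll": 0, "fingers": 0.1}
    - {"x": 0.64, "y": 0, "z": -0.05, "roll": 0, "fingers": 0.1}
    - {"x": 0.76, "y": 0, "z": -0.15, "roll": 0, "fingers": 0.1}
    - {"x": 0.9, "y": -0.03, "z": -0.2, "roll": 0, "fingers": 0.1}
    - {"x": 0.9, "y": -0.03, "z": -0.2, "roll": 0, "fingers": 0.1}

```text
time_s: 45.68
position: [0.4764, 0.2099, 0.1117]
orientation: [2.189, 2.251, 0.003]
force: [0.8, -0.2, -2.0]
finger_gap: 0.0189
finger_force: 88.0
```

Run:
```python
from chk import *
chk(); go(.457,.335,.0285,1.4)
```

```text
45.67 [0.4764 0.2099 0.1117] [2.189 2.251 0.003] gap 0.0189 F [ 0.8 -0.2 -2. ]
([343, 268], 15, [0.4918000102043152, -0.14949999749660492], [492.3, -150.4], [5.1, 15.4], 89.0)
([352, 268], 33, [0.49160000681877136, -0.1745000034570694], [491.2, -175.0], [31.1, 15.6], 38.7)
([365, 267], 43, [0.4932999908924103, -0.2062000036239624], [493.9, -206.5], [35.4, 15.4], 89.0)
([238, 273], 160, [0.4844000041484833, 0.11659999936819077], [483.9, 115.6], [66.0, 15.3], 89.0)
move [ 0.507 -0.064  0.33 ] roll 0.001
```

Emit:
apply_moves:
  plan:
    - {"x": 0.25, "y": -0.03, "z": 0, "roll": 0, "fingers": 0.1}
    - {"x": 0.45, "y": -0.06, "z": 0, "roll": 0, "fingers": 0.1}
    - {"x": 0.507, "y": -0.064, "z": 0.05, "roll": 0, "fingers": 0.1}
    - {"x": 0.507, "y": -0.064, "z": 0.15, "roll": 0, "fingers": 0.1}
    - {"x": 0.507, "y": -0.064, "z": 0.25, "roll": 0, "fingers": 0.1}
    - {"x": 0.507, "y": -0.064, "z": 0.31, "roll": 0, "fingers": 0.1}
    - {"x": 0.507, "y": -0.064, "z": 0.325, "roll": 0, "fingers": 0.1}
    - {"x": 0.507, "y": -0.064, "z": 0.325, "roll": 0, "fingers": 0.1}

```text
time_s: 46.72
position: [0.458, 0.3335, 0.0296]
orientation: [2.196, 2.247, 0.0]
force: [-0.2, -0.8, -1.3]
finger_gap: 0.0189
finger_force: 87.9
```

Run:
```python
from chk import *
s=bot.get_state(); print(s["position"],s["force"]); go(.457,.335,.0282,1.4)
```

```text
[0.45804365 0.33350922 0.02959294] [-0.1682594  -0.79655767 -1.2505108 ]
move [ 0.006 -0.004  0.006] roll -0.001
```

Emit:
apply_moves:
  plan:
    - {"x": 0, "y": 0, "z": 0.006, "roll": 0, "fingers": 0.1}
    - {"x": 0, "y": 0, "z": 0.006, "roll": 0, "fingers": 0.1}
    - {"x": 0, "y": 0, "z": 0.006, "roll": 0, "fingers": 0.6}
    - {"x": 0, "y": 0, "z": 0.006, "roll": 0, "fingers": 0.6}
    - {"x": 0, "y": 0, "z": 0.006, "roll": 0, "fingers": 0.6}
    - {"x": 0, "y": 0, "z": 0.006, "roll": 0, "fingers": 0.6}
    - {"x": 0, "y": 0, "z": -0.25, "roll": 0, "fingers": 0.6}
    - {"x": 0, "y": 0, "z": -0.5, "roll": 0, "fingers": 0.6}
    - {"x": 0, "y": 0, "z": -0.75, "roll": 0, "fingers": 0.6}
    - {"x": 0, "y": 0, "z": -0.9, "roll": 0, "fingers": 0.6}

```text
time_s: 47.98
position: [0.4584, 0.3344, 0.2581]
orientation: [2.194, 2.247, 0.007]
force: [1.1, 0.3, 0.9]
finger_gap: 0.0514
finger_force: 0.0
```

Emit:
apply_moves:
  plan:
    - {"x": -0.2, "y": 0, "z": 0, "roll": 0, "fingers": 0.6}
    - {"x": -0.4, "y": 0, "z": 0, "roll": 0, "fingers": 0.6}
    - {"x": -0.6, "y": 0, "z": 0, "roll": 0, "fingers": 0.6}
    - {"x": -0.7, "y": 0, "z": 0, "roll": 0, "fingers": 0.6}
    - {"x": -0.7, "y": 0, "z": 0, "roll": 0, "fingers": 0.6}
    - {"x": -0.7, "y": 0, "z": 0, "roll": 0, "fingers": 0.6}

```text
time_s: 48.72
position: [0.4618, 0.1595, 0.2546]
orientation: [-2.195, -2.247, -0.001]
force: [-0.4, -0.0, 0.2]
finger_gap: 0.0514
finger_force: 0.0
```

Run:
```python
from chk import *
s,a=chk()
d,T=wrist(); P=cloud(d,T)
print('stick',rect(sel(P,.40,.52,.28,.4,.058,.075)),'scr',rect(sel(P,.53,.62,.27,.4,.064,.08)))
f=a["frame"]; hsv=cv2.cvtColor(f,cv2.COLOR_BGR2HSV); T=a["cam_to_world"]
m=(hsv[...,0]<22)&(hsv[...,1]>110)&(hsv[...,2]>60); m[:212]=0; m[256:]=0; m[:,:225]=0;m[:,345:]=0
print('chips',blobs(m,a,T,.008,6))
# bystanders: compare top view regions with the start
b=np.load("top0.npz")["frame"]
for n,(u,v) in dict(vial=(381,201),can=(408,198),bottle=(253,181),other=(459,203),blk=(303,180)).items():
    print(n,np.abs(f[v-12:v+12,u-12:u+12].astype(int)-b[v-12:v+12,u-12:u+12]).mean().round(1))
```

```text
48.73 [0.4618 0.1595 0.2546] [-2.195e+00 -2.247e+00 -1.000e-03] gap 0.0514 F [-0.4 -0.   0.2]
([342, 268], 14, [0.49230000376701355, -0.14920000731945038], [492.3, -149.2], [2.5, 15.4], 88.3)
([359, 268], 76, [0.49239999055862427, -0.19220000505447388], [492.9, -192.5], [63.4, 18.0], 89.0)
stick (array([458.6, 321.4]), array([18.9,  6.6]), 1.9, 261, np.float64(0.0633)) scr (array([566.6, 314.2]), array([23.5, 22.5]), 89.8, 973, np.float64(0.07))
chips [([262, 240], 142, [0.5763999819755554, 0.059300001710653305], [575.4, 59.4], [21.7, 60.9], 10.7), ([276, 244], 8, [0.5670999884605408, 0.020400000736117363], [567.4, 21.4], [10.5, 2.7], 89.0)]
vial 6.4
can 6.0
bottle 5.7
other 5.7
blk 5.8
```

```bash
python3 -c "
from cell import bot
print(bot.hand_in())"
```

```text
the job is handed in; nothing more can be done
None
```

I handed the job in at about 49 s. By my measurements all 8 chips are in the tray, the 3 blocks are under the cover against the stop, both tools stand on the mat, and the vial, bottle and canister have not moved. The hand-in returned no verdict, and I viewed 15 pictures where the limit was 14.

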